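Make up two microscope kits

TASK

Make up the two microscope kits from the row of stock on the mat at the front of the bench: put the spare eyepiece, the lens case and one oil bottle into the tray with three equal compartments, and the white carton and the other oil bottle into the tray with two unequal compartments, the carton in the long one. One thing to a compartment, each standing (the carton lying flat, lengthwise) squarely on the compartment's floor; never tip over the eyepiece, the lens case or a bottle. Leave the tally counter and the round filter where they are.

Things in the scene. Friction and masses are not known exactly. Their poses are not given: they have to be found in the camera images.
- ocular: spare eyepiece, black, standing (like all the stock) on a grey flat mat, 2 mm thick, fixed on the bench, on its wide hood: 39 mm in diameter up to 30 mm high, then a barrel 24 mm in diameter to 46 mm; about 75 g. Origin: centre of its underside, z up
- lens_case: round screw-top case for an objective lens, cream body (33 mm in diameter, to 35 mm high) and black cap (36 mm, from 35 to 59 mm high), standing; about 60 g. Origin: centre of its underside, z up
- bottle_1: a small brown glass dropper bottle with black cap, standing: round body 30 mm in diameter up to 44 mm high, then a narrower cap (20 mm) to 68 mm; about 35 g. One of two alike. Origin: centre of its underside, z up
- bottle_2: a small brown glass dropper bottle with black cap, standing: round body 30 mm in diameter up to 44 mm high, then a narrower cap (20 mm) to 68 mm; about 35 g. One of two alike. Origin: centre of its underside, z up
- carton: small white carton lying flat, 35 mm (its x) by 63 mm (its y) by 18 mm high; about 45 g. Origin: centre of its underside, z up
- tally_counter: silver hand tally counter, round, 44x51x40 mm with a plunger on top, loose, standing in the row; not wanted, stays where it is. (Another like it, not in the row, stands far right.) Origin: centre of its underside
- filter: round glass filter in a black ring, 33 mm in diameter, 9 mm high, loose, lying in the row; not wanted, stays where it is. Origin: centre of its underside. (Mind: the trays lie between two fixed microscopes some 0.4 m tall, left at world y over 0.32, x over 0.43 m, right at y -0.28 to -0.07, x over 0.47 m; carry things in front of them, enter the trays from the front)
- tray_three: grey shallow tray, fixed to the bench, 180 mm long (its x) by 62 mm (its y), with 8 mm longer thumb flanges at both ends; floor 3 mm thick, outer walls and dividers 3 mm thick, their top at z = 10 mm. Three square compartments, 56x56 mm inside, centred at x = -59, 0 and +59 mm, y = 0. Origin: centre of its underside, z up
- tray_two: grey shallow tray, fixed to the bench, 149 mm long (its x) by 62 mm (its y), with 8 mm longer thumb flanges at both ends; floor, walls, dividers and height as the other tray. Two compartments: a long one, 84 mm (x) by 56 mm (y) inside, centred at x = -29.5 mm, and a square one, 56x56 mm, centred at x = +43.5 mm; y = 0. Origin: centre of its underside, z up
Not all that is in view belongs to the job. Leave any purple look-alike of the lens_case alone.

How it is judged:
At the end, for the whole second after the job is handed in: Eyepiece, lens case and one bottle in the three-cell tray, one a cell; carton in the long cell, other bottle in the square cell of the other tray; each within 14.5 mm of its cell's centre in x and y, on the floor (+-2.5 mm), tilt under 0.1 rad, carton lengthwise within 0.4 rad; at rest, released (z of ocular in the frame of tray_three between 0.0005 and 0.0055 m and y of ocular in the frame of tray_three between -0.0145 and 0.0145 m and x of ocular in the frame of tray_three between -0.0735 and 0.0735 m and (x of ocular in the frame of tray_three below -0.0445 m or x of ocular in the frame of tray_three above -0.0145 m) and (x of ocular in the frame of tray_three below 0.0145 m or x of ocular in the frame of tray_three above 0.0445 m) and z of lens_case in the frame of tray_three between 0.0005 and 0.0055 m and y of lens_case in the frame of tray_three between -0.0145 and 0.0145 m and x of lens_case in the frame of tray_three between -0.0735 and 0.0735 m and (x of lens_case in the frame of tray_three below -0.0445 m or x of lens_case in the frame of tray_three above -0.0145 m) and (x of lens_case in the frame of tray_three below 0.0145 m or x of lens_case in the frame of tray_three above 0.0445 m) and ((z of bottle_1 in the frame of tray_three between 0.0005 and 0.0055 m and y of bottle_1 in the frame of tray_three between -0.0145 and 0.0145 m and x of bottle_1 in the frame of tray_three between -0.0735 and 0.0735 m and (x of bottle_1 in the frame of tray_three below -0.0445 m or x of bottle_1 in the frame of tray_three above -0.0145 m) and (x of bottle_1 in the frame of tray_three below 0.0145 m or x of bottle_1 in the frame of tray_three above 0.0445 m) and x of bottle_2 in the frame of tray_two between 0.029 and 0.058 m and y of bottle_2 in the frame of tray_two between -0.0145 and 0.0145 m and z of bottle_2 in the frame of tray_two between 0.0005 and 0.0055 m) or (z of bottle_2 in the frame of tray_three between 0.0005 and 0.0055 m and y of bottle_2 in the frame of tray_three between -0.0145 and 0.0145 m and x of bottle_2 in the frame of tray_three between -0.0735 and 0.0735 m and (x of bottle_2 in the frame of tray_three below -0.0445 m or x of bottle_2 in the frame of tray_three above -0.0145 m) and (x of bottle_2 in the frame of tray_three below 0.0145 m or x of bottle_2 in the frame of tray_three above 0.0445 m) and x of bottle_1 in the frame of tray_two between 0.029 and 0.058 m and y of bottle_1 in the frame of tray_two between -0.0145 and 0.0145 m and z of bottle_1 in the frame of tray_two between 0.0005 and 0.0055 m)) and x of carton in the frame of tray_two between -0.044 and -0.015 m and y of carton in the frame of tray_two between -0.0145 and 0.0145 m and z of carton in the frame of tray_two between 0.0005 and 0.0055 m and angle between the y axis of carton and the x axis of tray_two, either way round below 0.4 rad and angle between each of ocular, lens_case, bottle_1, bottle_2, carton's own z axis and vertical below 0.1 rad and linear speed of each of ocular, lens_case, bottle_1, bottle_2, carton below 0.02 m/s); the robot touches nothing.
It fails at once if the tally counter or the filter is moved more than 20 mm (distance of any of tally_counter, filter from where it was at the start of the episode above 0.02 m).
It fails at once if the eyepiece, the lens case or a bottle is tipped over (more than 0.9 rad) (angle between any of ocular, lens_case, bottle_1, bottle_2's own z axis and vertical above 0.9 rad).
It also fails if it takes over 138 s, if anything falls off the work surface, if the arm or the gripper's body presses on something with over 40 N, if the wrist force passes 120 N, or if a joint passes its speed limit or range.

ROBOT

A 6-joint arm with a two-finger parallel gripper is mounted at the origin on a cart in front of the work surface, level with it; the furniture and walls round the work are solid. World frame = base frame: x ahead of the robot, y to its left, z up, the work surface at z = 0. Lengths are in m, angles in rad, forces in N, time in s.
With the tool pointing down it reaches from about 0.275 to 0.875 m from the base axis. Payload 12.5 kg.
Tool frame: the origin (TCP) lies on the mounting face of the last link; the fingertips stand 173 mm ahead of it and the grasp point (between the pads) lies 155 mm ahead of it; z points along the fingers, y is the direction in which the jaws open and shut (so a half turn about z gives the same grasp; the last joint's range is limited). The gripper opens to 85 mm and grips with 20 to 120 N. Pads are 22 mm wide; open, the fingers measure 114 mm over their backs; the gripper's body (76 mm by 85 mm) begins 54 mm behind the grasp point. The pads swing forward as they close: fully open they stand 13 mm farther back than shut.
Start: joints at [1.084, 0.351, 1.652, -0, 1.139, -0.085], TCP at [0.215, 0.506, 0.405] pointing down, gripper open.
Joint ranges: [-2.75, 2.75], [-0.79, 2.1], [0.01, 2.65], [-1.57, 4.71], [0.07, 3.14], [-2.87, 2.87]. Speed limits (rad/s): [2.22, 2.22, 2.79, 3.14, 3.14, 3.14].

INTERFACE

Orientations are given as [roll, pitch, yaw] about the fixed x, y, z axes, in that order (R = Rz(yaw) Ry(pitch) Rx(roll)).
In Python, from station import manip gives the robot as it stands.
- The arm moves only by the tool jog_arm, never from a script. Its argument "rows" is a list of rows, each an object of numbers: "tx", "ty", "tz": the shift along the tool's x, y, z in m; "twist": the turn about the tool's z in rad; "jaw": the finger opening in m, from 0 to 0.0854. In form: [{"tx": .., "ty": .., "tz": .., "twist": .., "jaw": ..}, ...]. A call has 1 to 20 rows; each row shifts and turns the commanded pose from where the row before left it, along the tool's axes as they then stand; what a row does not reach is not made up. A row lasts 1/10 s, in which the tool goes at most 50 mm and 8.59 degrees, less where a joint would pass 70% of its speed; a pose out of reach is approached as far as the arm can. A call with a gripper value outside its range is refused whole. The fingers move at their own pace and stop on an object; the grip force is fixed at half the most. Time passes only in rows, so rows that do not move let the fingers close. It gives the time, the measured TCP pose, the force and the opening at its end, in the units of the state.
- manip.get_obs(): the state, without advancing time (a new reading comes with each control period).
- manip.camera(name): name is "scene" or "top" or "wrist"; returns a dict with "color" (480x640x3 uint8, red, green, blue), "z_map" (480x640 float32, m along the optical axis (not along the pixel's ray), 0 where there is no reading), "fx", "fy", "cx", "cy" (pixels), "R" (3x3) and "t" (3): a world point X has camera coordinates R X + t. Camera axes: x right, y down, z forward; pixel columns grow to the right and rows downward; lengths in m; the calibration is good to about 2 mm. A picture is of the moment at which its call begins.
- manip.finish_job(): hands the job in, once; it reports no verdict.
The state is a dict: "time": time; "joints": joint angles; "joint_velocities": joint speeds; "joint_efforts": joint torques, N m; "eef_pos": TCP position; "tool_rot": TCP orientation; "contact_force": force on the tool from outside, world axes, zero at the start; "wrist_torque": the same for the moment, N m; "gripper_width": opening from 0.0 (shut) to 1.0 (fully open).
Only numpy, scipy, OpenCV 4.12 (cv2) and the standard library are available. Lean on these libraries where they do the work, as an engineer would, in place of code of your own. Each camera call takes 0.05 s, during which the arm holds its last target.

## Working session

There is one attempt and no reset: what is moved stays moved. The work goes in short steps, Python scripts to look and compute and a tool call to move; the robot and the scene stay as the last step left them, time stands still between calls to the robot, and variables do not carry over. Pictures are saved under pics/ and viewed, and the job is handed in when it is done.

Besides the shell and the picture viewer there is one more tool, called after "Request:" by a JSON object that holds its "method" and its "body". jog_arm: Moves the arm, as the interface text tells. Its arguments: {"type":"object","properties":{"rows":{"type":"array"}},"required":["rows"]}

```bash
mkdir -p pics; ls
python3 - <<'E'
from station import manip
import cv2,numpy as np
o=manip.get_obs(); print({k:np.round(v,3) if not isinstance(v,str) else v for k,v in o.items()})
for n in ("scene","top","wrist"):
    c=manip.camera(n); cv2.imwrite(f"pics/{n}0.png",c["color"][:,:,::-1]); np.savez(f"{n}0.npz",**c)
    print(n,c["fx"],c["cx"],c["cy"],np.round(-np.array(c["R"]).T@c["t"],3))
E
```

```text
pics
{'time': np.float64(0.0), 'joints': array([ 1.084,  0.351,  1.652,  0.   ,  1.139, -0.085]), 'joint_velocities': array([-0.   ,  0.   ,  0.001,  0.   , -0.002, -0.001]), 'joint_efforts': array([ 0.0000e+00, -5.0611e+01, -2.9140e+01, -0.0000e+00,  5.0000e-03,
       -0.0000e+00]), 'eef_pos': array([0.215, 0.506, 0.404]), 'tool_rot': array([-3.14, -0.  ,  2.74]), 'contact_force': array([-0.297, -0.222,  0.314]), 'wrist_torque': array([ 0.022, -0.012,  0.005]), 'gripper_width': np.float64(0.999)}
scene 492.3316829275382 321.53342953847044 240.56526603899943 [0.441 0.544 0.815]
top 435.49979691373665 314.3098091408118 240.4055801057476 [ 0.252 -0.055  1.093]
wrist 357.6751803378456 321.15515542945843 235.0274841399371 [0.143 0.536 0.374]
```

View pics/top0.png

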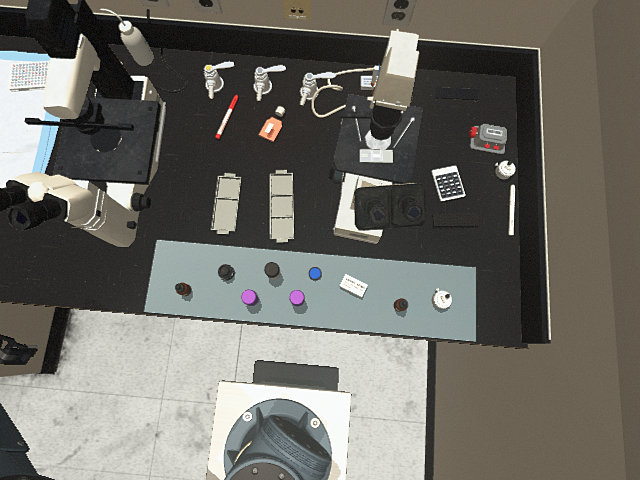

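View pics/scene0.png

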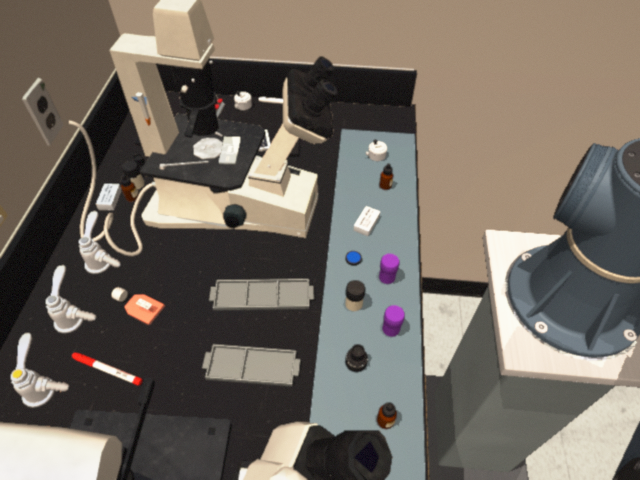

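View pics/wrist0.png

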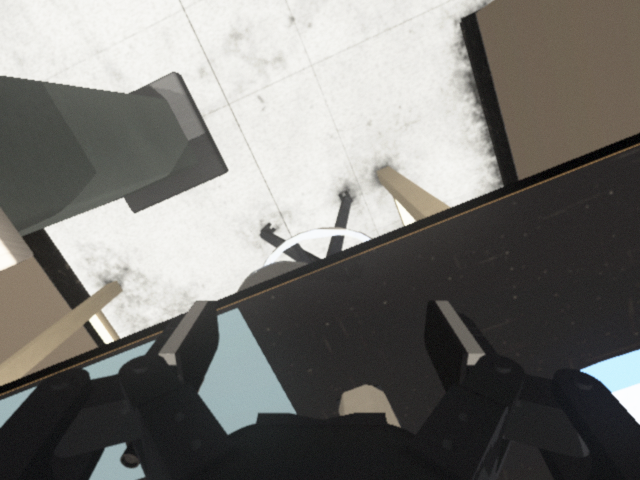

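The top view shows the row as follows:
- brown bottle (183,289)
- black eyepiece (226,271)
- purple look-alikes (249,297) and (297,297), which I leave alone
- black-capped case (272,269), the one meant, since its body is cream in the scene view at (355,295)
- blue filter (315,273)
- carton (353,286)
- second bottle (401,304)
- tally counter (442,299)

The trays are the two-cell one at (226,203) and the three-cell one at (282,205). I'll enlarge these next and measure.

Run:
```python
import cv2,numpy as np
t=cv2.imread("pics/top0.png"); s=cv2.imread("pics/scene0.png")
cv2.imwrite("pics/c1.png",cv2.resize(t[255:320,160:360],(800,260),interpolation=cv2.INTER_CUBIC))
cv2.imwrite("pics/c1b.png",cv2.resize(t[255:320,290:460],(800,306),interpolation=cv2.INTER_CUBIC))
cv2.imwrite("pics/c2.png",cv2.resize(t[160:250,200:310],(733,600),interpolation=cv2.INTER_CUBIC))
cv2.imwrite("pics/c3.png",cv2.resize(s[130:430,310:430],None,fx=2,fy=2,interpolation=cv2.INTER_CUBIC))
```

```text
(no output)
```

View pics/c1.png

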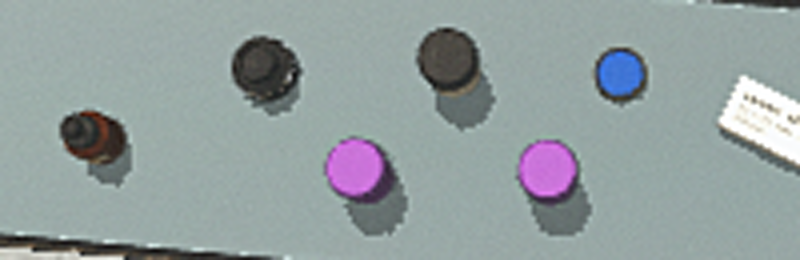

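View pics/c1b.png

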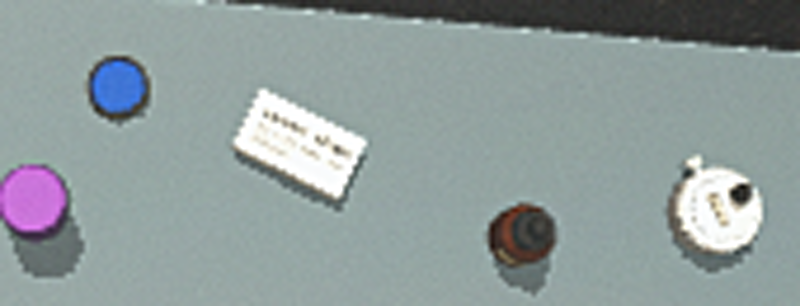

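View pics/c2.png

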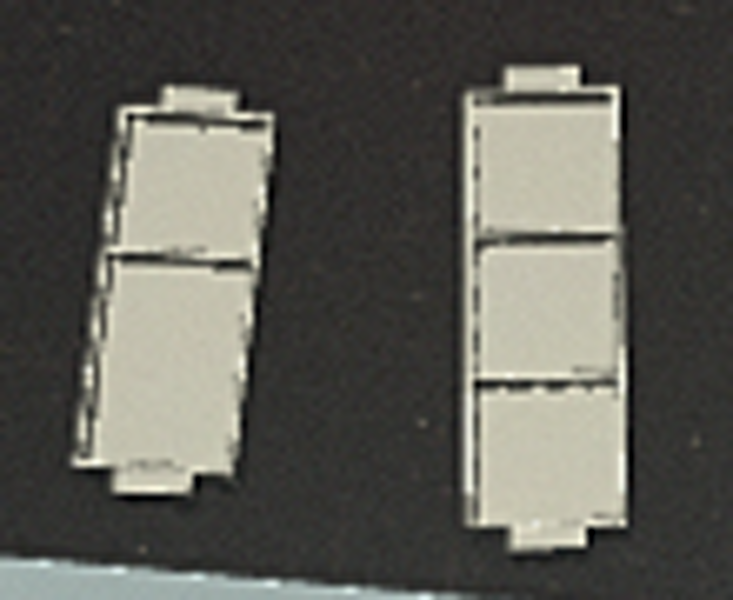

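View pics/c3.png

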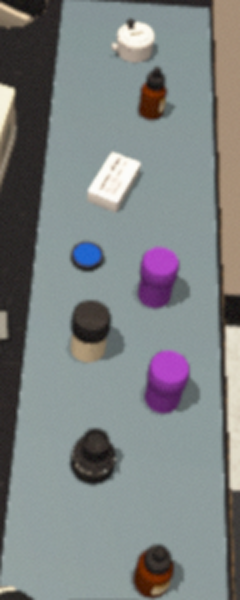

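```bash
cat > h.py <<'E'
import numpy as np
def ray(c,u,v,z):
    R=c["R"];t=c["t"];C=-R.T@t
    d=R.T@np.array([(u-c["cx"])/c["fx"],(v-c["cy"])/c["fy"],1.])
    return C+d*(z-C[2])/d[2]
def cloud(c):
    v,u=np.mgrid[0:480,0:640]; Z=c["z_map"]
    P=np.stack([(u-c["cx"])/c["fx"]*Z,(v-c["cy"])/c["fy"]*Z,Z],-1)
    W=(P-c["t"])@c["R"]; W[Z<=0]=np.nan; return W
E
python3 - <<'E'
from h import *; import cv2
T=np.load("top0.npz");S=np.load("scene0.npz")
f=lambda u,v,ox,oy,s,z:np.round(ray(T,ox+(u+.5)/s-.5,oy+(v+.5)/s-.5,z),4)[:2]
print("pix:")
est={}
for n,a in dict(botA=(77,132,160,255,4,.07),oc=(263,62,160,255,4,.048),lens=(448,60,160,255,4,.061),pu1=(355,168,160,255,4,.06),pu2=(548,170,160,255,4,.06),filt=(621,74,160,255,4,.011),botB=(537,230,290,255,4.706,.07),tally=(717,210,290,255,4.706,.04)).items():
    est[n]=f(*a);print(n,est[n])
for nm,cs,ox,oy,s,z in (("carton",[(262,90),(367,143),(338,202),(235,150)],290,255,4.706,.020),
  ("two",[(118,108),(274,116),(235,476),(75,465)],200,160,6.667,.01),("three",[(465,88),(621,88),(628,526),(467,524)],200,160,6.667,.01)):
    q=np.array([f(u,v,ox,oy,s,z) for u,v in cs]);est[nm]=q.mean(0)
    d1=q[1]-q[0];d2=q[0]-q[3];d3=q[1]-q[2]
    print(nm,q.mean(0),"sides",[np.round(np.linalg.norm(q[i]-q[i-1]),3) for i in range(4)],"ang TL-BL",np.degrees(np.arctan2((d2+d3)[1],(d2+d3)[0])),"ang TR-TL",np.degrees(np.arctan2(d1[1],d1[0])))
print("cloud:")
for cn,C in (("top",T),("scene",S)):
  W=cloud(C)
  for n,zr in dict(botA=(.06,.08),oc=(.04,.056),lens=(.05,.07),pu1=(.04,.09),pu2=(.04,.09),filt=(.008,.02),carton=(.013,.03),botB=(.06,.08),tally=(.02,.07)).items():
    m=(np.hypot(W[...,0]-est[n][0],W[...,1]-est[n][1])<.045)&(W[...,2]>zr[0])&(W[...,2]<zr[1])
    p=W[m]
    if len(p)<5: print(cn,n,len(p));continue
    print(cn,n,len(p),"mean",np.round(p.mean(0),4),"bboxc",np.round((p.max(0)+p.min(0))[:2]/2,4),"ext",np.round(np.ptp(p,0),3),"zmed",round(np.median(p[:,2]),4))
E
```

```text
pix:
botA [0.3535 0.2664]
oc [0.4078 0.1681]
lens [0.417  0.0553]
pu1 [0.348  0.1029]
pu2 [ 0.357  -0.0107]
filt [ 0.4258 -0.0483]
botB [ 0.3636 -0.2618]
tally [ 0.3852 -0.3595]
carton [ 0.40175 -0.14615] sides [np.float64(0.035), np.float64(0.062), np.float64(0.035), np.float64(0.06)] ang TL-BL -20.978601135103876 ang TR-TL -112.06089946720827
two [0.589475 0.198825] sides [np.float64(0.147), np.float64(0.062), np.float64(0.148), np.float64(0.062)] ang TL-BL 1.5355557571705691 ang TR-TL -87.87548561255858
three [0.596875 0.05445 ] sides [np.float64(0.179), np.float64(0.062), np.float64(0.179), np.float64(0.062)] ang TL-BL 6.63879781707767 ang TR-TL -84.82229002365915
cloud:
top botA 29 mean [0.3559 0.2686 0.0647] bboxc [0.3547 0.2684] ext [0.017 0.012 0.012] zmed 0.0643
top oc 75 mean [0.4086 0.1733 0.0452] bboxc [0.4093 0.1727] ext [0.023 0.023 0.01 ] zmed 0.0452
top lens 175 mean [0.4183 0.0557 0.0598] bboxc [0.4189 0.0554] ext [0.034 0.034 0.015] zmed 0.06
top pu1 187 mean [0.3475 0.1014 0.0598] bboxc [0.3477 0.1022] ext [0.034 0.033 0.025] zmed 0.0605
top pu2 188 mean [ 0.3566 -
[... 722 characters left out ...]
.06   0.0591] bboxc [0.4199 0.0575] ext [0.035 0.035 0.014] zmed 0.06
scene pu1 386 mean [0.3504 0.1076 0.0571] bboxc [0.3496 0.1042] ext [0.036 0.036 0.024] zmed 0.0595
scene pu2 321 mean [ 0.3593 -0.0051  0.0569] bboxc [ 0.3587 -0.009 ] ext [0.035 0.036 0.025] zmed 0.0595
scene filt 162 mean [ 0.427  -0.0466  0.0103] bboxc [ 0.4267 -0.0468] ext [0.031 0.033 0.006] zmed 0.0102
scene carton 399 mean [ 0.4044 -0.1426  0.0196] bboxc [ 0.4045 -0.1449] ext [0.051 0.07  0.013] zmed 0.0198
scene botB 24 mean [ 0.366  -0.2613  0.0657] bboxc [ 0.3674 -0.2624] ext [0.013 0.01  0.011] zmed 0.0661
scene tally 226 mean [ 0.3886 -0.3597  0.0296] bboxc [ 0.3891 -0.3635] ext [0.045 0.045 0.024] zmed 0.0297
```

Run:
```python
from h import *
P=np.concatenate([cloud(np.load(n+"0.npz")).reshape(-1,3) for n in("top","scene")]);P=P[np.isfinite(P).all(1)]
for y0,y1 in ((-.3,-.05),(.3,.5)):
  for z0 in np.arange(.03,.46,.04):
    m=(P[:,1]>y0)&(P[:,1]<y1)&(P[:,2]>z0)&(P[:,2]<z0+.04)&(P[:,0]>.43)
    if m.sum()>3: q=P[m]; i=q[:,0].argmin(); print(y0,round(z0,2),"xmin",np.round(q[i],3),"ymin/max",q[:,1].min().round(3),q[:,1].max().round(3))
```

```text
-0.3 0.03 xmin [ 0.515 -0.194  0.03 ] ymin/max -0.3 -0.05
-0.3 0.07 xmin [ 0.515 -0.193  0.071] ymin/max -0.3 -0.05
-0.3 0.11 xmin [ 0.572 -0.17   0.112] ymin/max -0.3 -0.05
-0.3 0.15 xmin [ 0.562 -0.149  0.19 ] ymin/max -0.3 -0.05
-0.3 0.19 xmin [ 0.547 -0.159  0.217] ymin/max -0.3 -0.05
-0.3 0.23 xmin [ 0.481 -0.13   0.256] ymin/max -0.3 -0.055
-0.3 0.27 xmin [ 0.489 -0.146  0.31 ] ymin/max -0.3 -0.068
-0.3 0.31 xmin [ 0.478 -0.153  0.323] ymin/max -0.3 -0.122
-0.3 0.35 xmin [ 0.685 -0.171  0.388] ymin/max -0.3 -0.13
-0.3 0.39 xmin [ 0.683 -0.172  0.392] ymin/max -0.264 -0.132
-0.3 0.43 xmin [ 0.691 -0.181  0.433] ymin/max -0.194 -0.136
0.3 0.03 xmin [0.451 0.445 0.036] ymin/max 0.3 0.5
0.3 0.07 xmin [0.451 0.44  0.09 ] ymin/max 0.3 0.5
0.3 0.11 xmin [0.451 0.436 0.12 ] ymin/max 0.3 0.5
0.3 0.15 xmin [0.451 0.437 0.165] ymin/max 0.3 0.5
0.3 0.19 xmin [0.446 0.466 0.208] ymin/max 0.414 0.491
0.3 0.23 xmin [0.451 0.458 0.232] ymin/max 0.419 0.483
0.3 0.27 xmin [0.44  0.403 0.309] ymin/max 0.345 0.5
0.3 0.31 xmin [0.43  0.407 0.327] ymin/max 0.387 0.5
0.3 0.35 xmin [0.43  0.484 0.389] ymin/max 0.397 0.5
0.3 0.39 xmin [0.43  0.434 0.414] ymin/max 0.414 0.494
0.3 0.43 xmin [0.733 0.459 0.439] ymin/max 0.429 0.486
```

Request:
{"method": "jog_arm", "body": {"rows": [{"twist":-0.1,"jaw":0.062,"ty":-0.03},{"twist":-0.1,"jaw":0.062},{"twist":-0.1,"jaw":0.062},{"twist":-0.1,"jaw":0.062}]}}

```text
validation failed for argument at $.ro...
```

Request:
{"method": "jog_arm", "body": {"rows": [{"tx":0,"ty":-0.02,"tz":0,"twist":-0.1,"jaw":0.062},{"tx":0,"ty":-0.04,"tz":0,"twist":-0.1,"jaw":0.062},{"tx":0,"ty":-0.04,"tz":0,"twist":-0.1,"jaw":0.062},{"tx":0,"ty":-0.02,"tz":0,"twist":-0.1,"jaw":0.062}]}}

```text
time: 0.55
eef_pos: [0.1844, 0.3882, 0.4043]
tool_rot: [-3.14, -0.001, -3.139]
contact_force: [-0.2, 0.4, 0.3]
gripper_width: 0.73
```

Request:
{"method": "jog_arm", "body": {"rows": [{"tx":-0.02,"ty":-0.016,"tz":0.015,"twist":0,"jaw":0.062},{"tx":-0.036,"ty":-0.026,"tz":0.03,"twist":0,"jaw":0.062},{"tx":-0.036,"ty":-0.026,"tz":0.03,"twist":0,"jaw":0.062},{"tx":-0.036,"ty":-0.026,"tz":0.03,"twist":0,"jaw":0.062},{"tx":-0.03,"ty":-0.018,"tz":0.025,"twist":0,"jaw":0.062},{"tx":-0.014,"ty":-0.006,"tz":0.015,"twist":0,"jaw":0.062},{"tx":0,"ty":0,"tz":0,"twist":0,"jaw":0.062},{"tx":0,"ty":0,"tz":0,"twist":0,"jaw":0.062}]}}

```text
time: 1.35
eef_pos: [0.3496, 0.2775, 0.2658]
tool_rot: [-3.141, -0.001, 3.139]
contact_force: [0.1, 0.2, -0.1]
gripper_width: 0.727
```

```bash
cat > snap.py <<'E'
import sys,cv2,numpy as np
from station import manip
for a in sys.argv[2:]:
    c=manip.camera(a);np.savez(f"{a}_{sys.argv[1]}.npz",**c);cv2.imwrite(f"pics/{a}_{sys.argv[1]}.png",c["color"][:,:,::-1])
o=manip.get_obs();print(o["time"],np.round(o["eef_pos"],4),np.round(o["tool_rot"],3),o["gripper_width"],np.round(o["joints"],2))
E
python3 snap.py 1 wrist scene
```

```text
1.45 [0.3493 0.278  0.2665] [3.141e+00 1.000e-03 3.141e+00] 0.7251707594390313 [ 0.57  0.38  2.03  0.    0.73 -1.  ]
```

View pics/wrist_1.png

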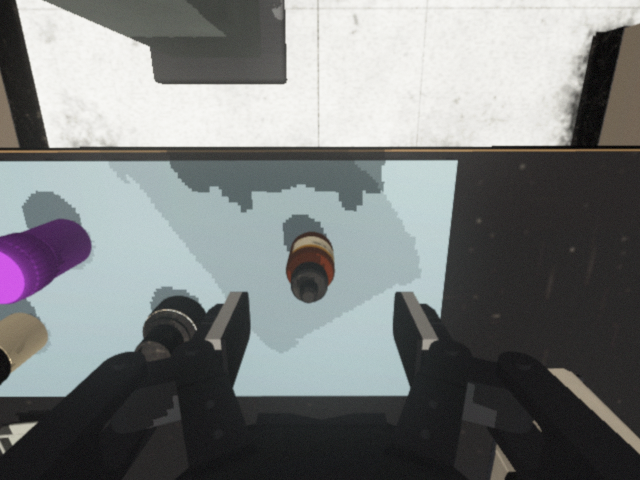

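View pics/scene_1.png

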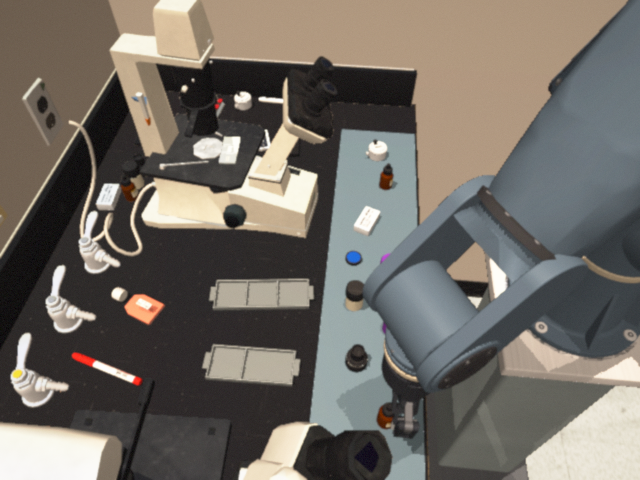

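The wrist view shows the bottle cap at (308,288), slightly left of the midpoint between the fingers. I'll refine its position, and confirm the lens case and ocular, from this picture.

Run:
```python
from h import *
W=cloud(np.load("wrist_1.npz"));c=np.load("wrist_1.npz")
print(ray(c,308,291,.07))
m=(abs(W[...,0]-.3565)<.03)&(abs(W[...,1]-.27)<.03)&(W[...,2]>.06)&(W[...,2]<.08);p=W[m]
print(len(p),p.mean(0),(p.max(0)+p.min(0))/2)
m=(abs(W[...,0]-.3565)<.03)&(abs(W[...,1]-.27)<.03)&(W[...,2]>.012)&(W[...,2]<.044);p=W[m]
print(len(p),p.mean(0),(p.max(0)+p.min(0))/2,np.ptp(p,0))
# finger tip points
m=(abs(W[...,1]-.278)<.08)&(abs(W[...,0]-.3493)<.03)&(W[...,2]<.2)&(W[...,2]>.08);p=W[m];print("tip z",np.percentile(p[:,2],[0,1,5]))
```

```text
[0.35424216 0.26963339 0.07      ]
452 [0.35535965 0.2698068  0.0663305 ] [0.35599611 0.26978834 0.06600868]
1321 [0.34805889 0.270523   0.03465449] [0.35397911 0.26978375 0.02802142] [0.02340461 0.02931345 0.03194641]
tip z [0.09811239 0.10693284 0.12345495]
```

Request:
{"method": "jog_arm", "body": {"rows": [{"tx":-0.0065,"ty":-0.008,"tz":0.005,"twist":0,"jaw":0.062},{"tx":0,"ty":0,"tz":0.015,"twist":0,"jaw":0.062},{"tx":0,"ty":0,"tz":0.02,"twist":0,"jaw":0.062},{"tx":0,"ty":0,"tz":0.02,"twist":0,"jaw":0.062},{"tx":0,"ty":0,"tz":0.015,"twist":0,"jaw":0.062},{"tx":0,"ty":0,"tz":0.005,"twist":0,"jaw":0.062},{"tx":0,"ty":0,"tz":0,"twist":0,"jaw":0.062},{"tx":0,"ty":0,"tz":0,"twist":0,"jaw":0.02},{"tx":0,"ty":0,"tz":0,"twist":0,"jaw":0.02},{"tx":0,"ty":0,"tz":0,"twist":0,"jaw":0.02},{"tx":0,"ty":0,"tz":0,"twist":0,"jaw":0.02},{"tx":0,"ty":0,"tz":0,"twist":0,"jaw":0.02},{"tx":0,"ty":0,"tz":0,"twist":0,"jaw":0.02}]}}

```text
time: 2.75
eef_pos: [0.3566, 0.2696, 0.1867]
tool_rot: [3.141, 0.001, 3.14]
contact_force: [-0.6, 0.0, 8.4]
gripper_width: 0.325
```

Request:
{"method": "jog_arm", "body": {"rows": [{"tx":0,"ty":0,"tz":-0.01,"twist":0,"jaw":0.02},{"tx":0,"ty":0,"tz":-0.02,"twist":0,"jaw":0.02},{"tx":0,"ty":0,"tz":-0.02,"twist":0,"jaw":0.02},{"tx":-0.01,"ty":-0.005,"tz":-0.01,"twist":0,"jaw":0.02},{"tx":-0.027,"ty":-0.01,"tz":0,"twist":0,"jaw":0.02},{"tx":-0.035,"ty":-0.01,"tz":0,"twist":0,"jaw":0.02},{"tx":-0.04,"ty":-0.01,"tz":0,"twist":0,"jaw":0.02},{"tx":-0.04,"ty":-0.01,"tz":0,"twist":0,"jaw":0.02},{"tx":-0.04,"ty":-0.01,"tz":0,"twist":0,"jaw":0.02},{"tx":-0.035,"ty":-0.008,"tz":0,"twist":0,"jaw":0.02},{"tx":-0.025,"ty":-0.004,"tz":0,"twist":0,"jaw":0.02},{"tx":-0.018,"ty":-0.002,"tz":0,"twist":0,"jaw":0.02},{"tx":-0.007,"ty":0,"tz":0,"twist":0,"jaw":0.02},{"tx":0,"ty":0,"tz":0,"twist":0,"jaw":0.02}]}}

```text
time: 4.15
eef_pos: [0.6336, 0.1994, 0.2455]
tool_rot: [-3.142, -0.0, 3.139]
contact_force: [-0.3, 0.9, -0.0]
gripper_width: 0.323
```

```bash
python3 snap.py 2 wrist scene top
```

```text
4.3 [0.6325 0.2001 0.2457] [-3.141e+00 -1.000e-03  3.140e+00] 0.32182972675397264 [ 0.24  0.73  1.45  0.    0.96 -1.33]
```

View pics/wrist_2.png

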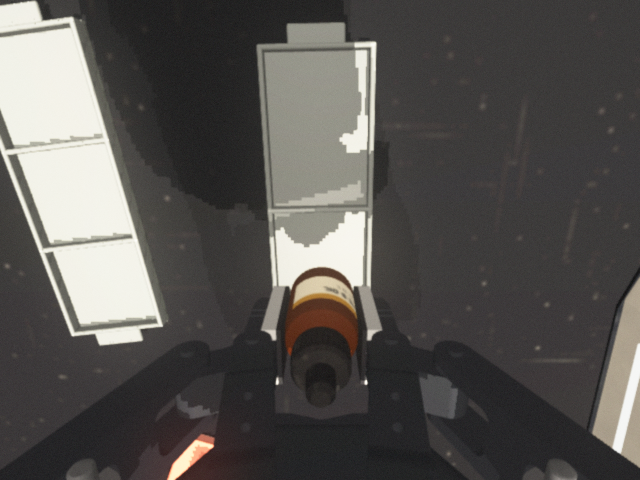

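View pics/scene_2.png

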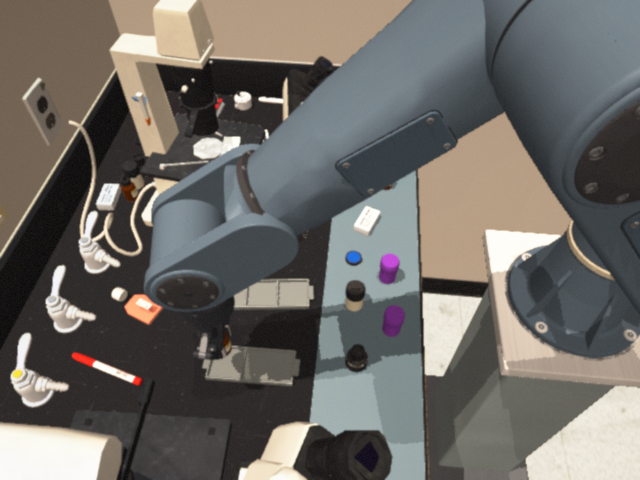

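The bottle is held upright and both trays are visible. Tray two's front corners are at (258,46) and (375,43), and its divider runs from (268,210) to (370,207). Tray three's back corners are at (75,333) and (161,324). I'll use these to check the tray poses.

Run:
```python
from h import *
c=np.load("wrist_2.npz")
for n,q in dict(two=[(258,46),(375,43),(269,210),(371,208)],three=[(75,333),(161,324),(74,20),(103,138),(7,152),(43,247),(132,238)]).items():
    for u,v in q: print(n,(u,v),np.round(ray(c,u,v,.01)[:2],4))
import math
def cell(o,a,x): return np.round([o[0]+x*math.cos(a),o[1]+x*math.sin(a)],4)
# predicted corners
for nm,o,a,L in (("two",(.590,.1995),.03,.0745),("three",(.5975,.0555),.11,.09)):
    for s in(-1,1):
        for t in(-1,1): print(nm,"pred",np.round([o[0]+s*L*math.cos(a)-t*.031*math.sin(a),o[1]+s*L*math.sin(a)+t*.031*math.cos(a)],4))
```

```text
two (258, 46) [0.5185 0.166 ]
two (375, 43) [0.5172 0.2263]
two (269, 210) [0.6054 0.1676]
two (371, 208) [0.6043 0.2278]
three (75, 333) [0.6887 0.0354]
three (161, 324) [0.682  0.0932]
three (74, 20) [0.5064 0.0734]
three (103, 138) [0.5642 0.0773]
three (7, 152) [0.5716 0.0219]
three (43, 247) [0.6283 0.0286]
three (132, 238) [0.6226 0.0839]
two pred [0.5165 0.1663]
two pred [0.5146 0.2283]
two pred [0.6654 0.1707]
two pred [0.6635 0.2327]
three pred [0.5114 0.0148]
three pred [0.5046 0.0764]
three pred [0.6904 0.0346]
three pred [0.6836 0.0962]
```

Request:
{"method": "jog_arm", "body": {"rows": [{"tx":0,"ty":0,"tz":0.01,"twist":0,"jaw":0.02},{"tx":0,"ty":0,"tz":0.02,"twist":0,"jaw":0.02},{"tx":0,"ty":0,"tz":0.015,"twist":0,"jaw":0.02},{"tx":0,"ty":0,"tz":0.008,"twist":0,"jaw":0.02},{"tx":0,"ty":0,"tz":0.004,"twist":0,"jaw":0.02},{"tx":0,"ty":0,"tz":0,"twist":0,"jaw":0.02},{"tx":0,"ty":0,"tz":0,"twist":0,"jaw":0.02}]}}

```text
time: 5.0
eef_pos: [0.6334, 0.2, 0.1891]
tool_rot: [3.141, 0.001, 3.14]
contact_force: [0.1, 1.0, 0.2]
gripper_width: 0.325
```

Request:
{"method": "jog_arm", "body": {"rows": [{"tx":0,"ty":0,"tz":0.001,"twist":0,"jaw":0.02},{"tx":0,"ty":0,"tz":0,"twist":0,"jaw":0.02},{"tx":0,"ty":0,"tz":0,"twist":0,"jaw":0.062},{"tx":0,"ty":0,"tz":0,"twist":0,"jaw":0.062},{"tx":0,"ty":0,"tz":0,"twist":0,"jaw":0.062},{"tx":0,"ty":0,"tz":-0.01,"twist":0,"jaw":0.062},{"tx":0,"ty":0,"tz":-0.02,"twist":0,"jaw":0.062},{"tx":0,"ty":0,"tz":-0.03,"twist":0,"jaw":0.062},{"tx":0,"ty":0,"tz":-0.02,"twist":0,"jaw":0.062},{"tx":0,"ty":0,"tz":0,"twist":0,"jaw":0.062}]}}

```text
time: 6.0
eef_pos: [0.634, 0.2001, 0.2717]
tool_rot: [3.14, 0.006, 3.14]
contact_force: [0.4, 0.3, -0.2]
gripper_width: 0.723
```

```bash
python3 snap.py 3 wrist
```

```text
6.05 [0.6335 0.2    0.2696] [3.141e+00 3.000e-03 3.140e+00] 0.7295619686825671 [ 0.24  0.7   1.44  0.    1.   -1.33]
```

View pics/wrist_3.png

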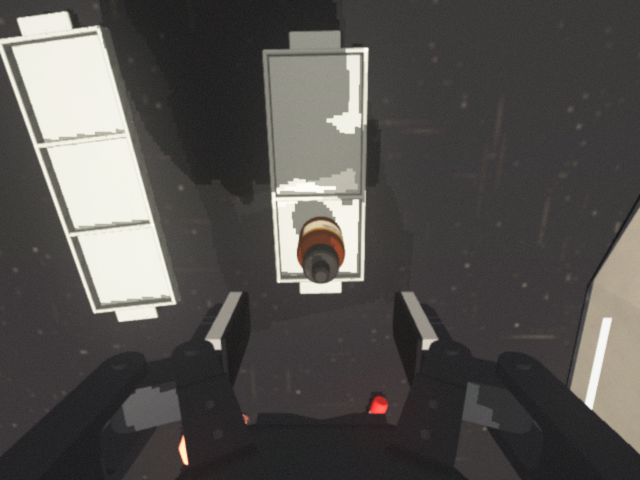

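The bottle stands in the middle of the square cell (320,245). Next is the ocular.

Request:
{"method": "jog_arm", "body": {"rows": [{"tx":0.012,"ty":-0.001,"tz":0,"twist":0,"jaw":0.07},{"tx":0.03,"ty":-0.003,"tz":0,"twist":0,"jaw":0.07},{"tx":0.04,"ty":-0.005,"tz":0,"twist":0,"jaw":0.07},{"tx":0.04,"ty":-0.005,"tz":0,"twist":0,"jaw":0.07},{"tx":0.04,"ty":-0.005,"tz":0,"twist":0,"jaw":0.07},{"tx":0.035,"ty":-0.005,"tz":0,"twist":0,"jaw":0.07},{"tx":0.018,"ty":-0.0027,"tz":0,"twist":0,"jaw":0.07},{"tx":0.0095,"ty":0,"tz":0,"twist":0,"jaw":0.07},{"tx":0,"ty":0,"tz":0,"twist":0,"jaw":0.07},{"tx":0,"ty":0,"tz":0,"twist":0,"jaw":0.07}]}}

```text
time: 7.05
eef_pos: [0.4095, 0.1738, 0.2677]
tool_rot: [3.141, 0.001, 3.14]
contact_force: [0.4, -0.8, -0.1]
gripper_width: 0.819
```

```bash
python3 snap.py 4 wrist
python3 - <<'E'
from h import *
W=cloud(np.load("wrist_4.npz"))
for n,(x,y),z0,z1 in (("oc barrel",(.409,.173),.04,.055),("oc hood",(.409,.173),.012,.032),("lens",(.4195,.0565),.045,.07)):
    m=(np.hypot(W[...,0]-x,W[...,1]-y)<.03)&(W[...,2]>z0)&(W[...,2]<z1);p=W[m]
    if len(p): print(n,len(p),p.mean(0).round(4),((p.max(0)+p.min(0))/2).round(4),np.ptp(p,0).round(3))
E
```

```text
7.1 [0.4096 0.1738 0.2677] [3.141e+00 1.000e-03 3.140e+00] 0.8190565862839068 [ 0.3   0.38  2.03 -0.    0.73 -1.27]
oc barrel 1364 [0.4095 0.1722 0.046 ] [0.41   0.1721 0.0454] [0.024 0.023 0.011]
oc hood 1548 [0.4012 0.1734 0.0249] [0.4074 0.173  0.0219] [0.034 0.038 0.02 ]
lens 3937 [0.4173 0.0594 0.0591] [0.4201 0.0563 0.0542] [0.036 0.036 0.018]
```

View pics/wrist_4.png

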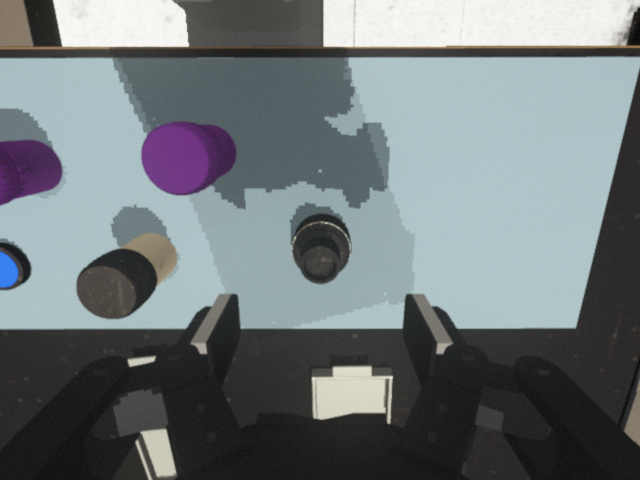

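The ocular at (321,245) is centred between the fingers. The case at (110,280) has a cream body, so it is the right one. Going down.

Request:
{"method": "jog_arm", "body": {"rows": [{"tx":0,"ty":-0.001,"tz":0.01,"twist":0,"jaw":0.07},{"tx":0,"ty":0,"tz":0.025,"twist":0,"jaw":0.07},{"tx":0,"ty":0,"tz":0.025,"twist":0,"jaw":0.07},{"tx":0,"ty":0,"tz":0.015,"twist":0,"jaw":0.07},{"tx":0,"ty":0,"tz":0.007,"twist":0,"jaw":0.07},{"tx":0,"ty":0,"tz":0,"twist":0,"jaw":0.07},{"tx":0,"ty":0,"tz":0,"twist":0,"jaw":0.03},{"tx":0,"ty":0,"tz":0,"twist":0,"jaw":0.03},{"tx":0,"ty":0,"tz":0,"twist":0,"jaw":0.03},{"tx":0,"ty":0,"tz":0,"twist":0,"jaw":0.03},{"tx":0,"ty":0,"tz":0,"twist":0,"jaw":0.03},{"tx":0,"ty":0,"tz":0,"twist":0,"jaw":0.03}]}}

```text
time: 8.3
eef_pos: [0.409, 0.1728, 0.1868]
tool_rot: [3.141, 0.002, 3.14]
contact_force: [-1.8, 1.3, 10.1]
gripper_width: 0.395
```

```bash
python3 snap.py 5 wrist
```

```text
8.35 [0.409  0.1728 0.1869] [3.141e+00 2.000e-03 3.140e+00] 0.3957180739893276 [ 0.29  0.54  2.06  0.    0.53 -1.27]
```

View pics/wrist_5.png

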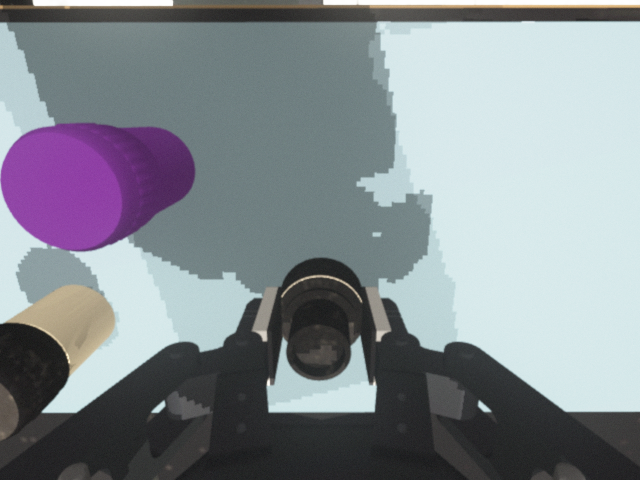

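Request:
{"method": "jog_arm", "body": {"rows": [{"tx":0,"ty":0,"tz":-0.01,"twist":0,"jaw":0.03},{"tx":0,"ty":0,"tz":-0.02,"twist":0,"jaw":0.03},{"tx":0,"ty":0,"tz":-0.025,"twist":0,"jaw":0.03},{"tx":-0.01,"ty":-0.005,"tz":-0.015,"twist":0,"jaw":0.03},{"tx":-0.026,"ty":-0.012,"tz":0,"twist":0,"jaw":0.03},{"tx":-0.035,"ty":-0.016,"tz":0,"twist":0,"jaw":0.03},{"tx":-0.035,"ty":-0.016,"tz":0,"twist":0,"jaw":0.03},{"tx":-0.035,"ty":-0.016,"tz":0,"twist":0,"jaw":0.03},{"tx":-0.035,"ty":-0.016,"tz":0,"twist":0,"jaw":0.03},{"tx":-0.03,"ty":-0.014,"tz":0,"twist":0,"jaw":0.03},{"tx":-0.022,"ty":-0.01,"tz":0,"twist":0,"jaw":0.03},{"tx":-0.012,"ty":-0.005,"tz":0,"twist":0,"jaw":0.03},{"tx":-0.006,"ty":-0.002,"tz":0,"twist":0,"jaw":0.03},{"tx":0,"ty":0,"tz":0,"twist":0,"jaw":0.03},{"tx":0,"ty":0,"tz":0,"twist":0,"jaw":0.03}]}}

```text
time: 9.85
eef_pos: [0.6539, 0.0605, 0.2559]
tool_rot: [3.142, -0.0, 3.14]
contact_force: [-0.6, 0.0, -1.0]
gripper_width: 0.391
```

```bash
python3 snap.py 6 wrist scene
```

```text
9.95 [0.6539 0.0606 0.2559] [ 3.142 -0.     3.14 ] 0.3901653272797517 [ 0.02  0.71  1.46  0.    0.97 -1.55]
```

View pics/wrist_6.png

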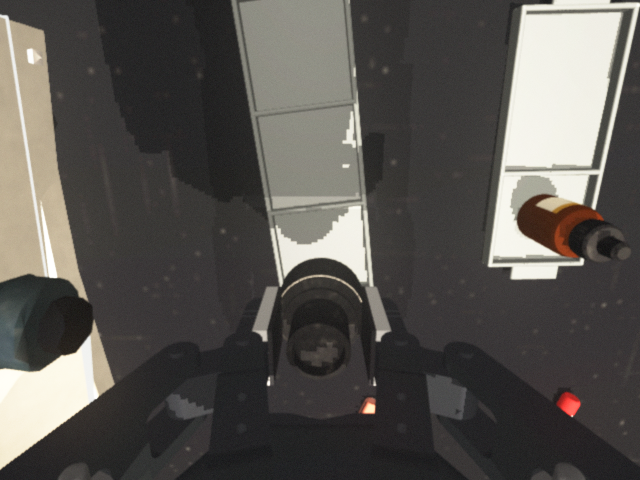

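Run:
```python
from h import *
c=np.load("wrist_6.npz")
for u,v in ((272,211),(362,202),(253,114),(355,102)): print(ray(c,u,v,.01)[:2].round(4))
W=cloud(c); m=(np.hypot(W[...,0]-.654,W[...,1]-.0606)<.017)&(W[...,2]>.05)&(W[...,2]<.14);p=W[m];print(p[p[:,2]>.108].mean(0),p[:,2].max())
```

```text
[0.6288 0.029 ]
[0.6232 0.0846]
[0.5717 0.0206]
[0.5654 0.0788]
[0.65332059 0.05977669 0.11484382] 0.12295579357441219
```

Request:
{"method": "jog_arm", "body": {"rows": [{"tx":-0.001,"ty":0,"tz":0.01,"twist":0,"jaw":0.03},{"tx":0,"ty":0,"tz":0.02,"twist":0,"jaw":0.03},{"tx":0,"ty":0,"tz":0.02,"twist":0,"jaw":0.03},{"tx":0,"ty":0,"tz":0.01,"twist":0,"jaw":0.03},{"tx":0,"ty":0,"tz":0.005,"twist":0,"jaw":0.03},{"tx":0,"ty":0,"tz":0.001,"twist":0,"jaw":0.03},{"tx":0,"ty":0,"tz":0,"twist":0,"jaw":0.03},{"tx":0,"ty":0,"tz":0,"twist":0,"jaw":0.03}]}}

```text
time: 10.75
eef_pos: [0.6557, 0.0602, 0.1905]
tool_rot: [3.142, 0.001, 3.14]
contact_force: [-0.5, 0.0, -0.3]
gripper_width: 0.391
```

Request:
{"method": "jog_arm", "body": {"rows": [{"tx":0,"ty":0,"tz":0.001,"twist":0,"jaw":0.03},{"tx":0,"ty":0,"tz":0.001,"twist":0,"jaw":0.03},{"tx":0,"ty":0,"tz":0,"twist":0,"jaw":0.03},{"tx":0,"ty":0,"tz":0,"twist":0,"jaw":0.07},{"tx":0,"ty":0,"tz":0,"twist":0,"jaw":0.07},{"tx":0,"ty":0,"tz":0,"twist":0,"jaw":0.07},{"tx":0,"ty":0,"tz":0,"twist":0,"jaw":0.07},{"tx":0,"ty":0,"tz":-0.01,"twist":0,"jaw":0.07},{"tx":0,"ty":0,"tz":-0.02,"twist":0,"jaw":0.07},{"tx":0,"ty":0,"tz":-0.03,"twist":0,"jaw":0.07},{"tx":0,"ty":0,"tz":-0.02,"twist":0,"jaw":0.07},{"tx":0,"ty":0,"tz":0,"twist":0,"jaw":0.07}]}}

```text
time: 11.95
eef_pos: [0.6562, 0.0602, 0.2716]
tool_rot: [3.141, 0.006, 3.14]
contact_force: [0.7, -0.6, -0.1]
gripper_width: 0.816
```

```bash
python3 snap.py 7 wrist
```

```text
12.0 [0.6557 0.0602 0.2695] [3.142e+00 3.000e-03 3.140e+00] 0.819974897422133 [ 0.02  0.69  1.45 -0.    0.99 -1.55]
```

View pics/wrist_7.png

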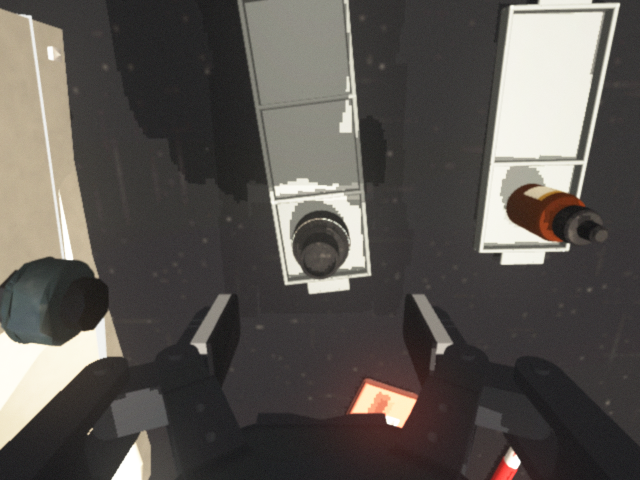

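The ocular stands square in the back cell (322,242). Next is the lens case.

Request:
{"method": "jog_arm", "body": {"rows": [{"tx":0.012,"ty":0,"tz":0,"twist":0,"jaw":0.065},{"tx":0.03,"ty":-0.001,"tz":0,"twist":0,"jaw":0.065},{"tx":0.04,"ty":-0.001,"tz":0,"twist":0,"jaw":0.065},{"tx":0.04,"ty":-0.0007,"tz":0,"twist":0,"jaw":0.065},{"tx":0.04,"ty":-0.001,"tz":0,"twist":0,"jaw":0.065},{"tx":0.04,"ty":0,"tz":0,"twist":0,"jaw":0.065},{"tx":0.022,"ty":0,"tz":0,"twist":0,"jaw":0.065},{"tx":0.012,"ty":0,"tz":0,"twist":0,"jaw":0.065},{"tx":0,"ty":0,"tz":0,"twist":0,"jaw":0.065},{"tx":0,"ty":0,"tz":0,"twist":0,"jaw":0.065}]}}

```text
time: 13.0
eef_pos: [0.4204, 0.0569, 0.2678]
tool_rot: [3.142, 0.001, 3.14]
contact_force: [0.0, -0.3, 0.7]
gripper_width: 0.763
```

```bash
python3 snap.py 8 wrist
python3 - <<'E'
from h import *
W=cloud(np.load("wrist_8.npz"))
for n,(x,y),z0,z1 in (("lens",(.4195,.0565),.04,.07),("filt",(.426,-.0475),.008,.02),("carton",(.404,-.1455),.015,.03)):
    m=(np.hypot(W[...,0]-x,W[...,1]-y)<.035)&(W[...,2]>z0)&(W[...,2]<z1);p=W[m]
    if len(p): print(n,len(p),p.mean(0).round(4),((p.max(0)+p.min(0))/2).round(4),np.ptp(p,0).round(3))
E
```

```text
13.05 [0.4206 0.0569 0.2677] [3.142e+00 1.000e-03 3.140e+00] 0.760118930323827 [ 0.02  0.35  2.08 -0.    0.71 -1.54]
lens 3635 [0.417  0.0555 0.0596] [0.42   0.0554 0.0518] [0.035 0.036 0.024]
filt 1825 [ 0.4267 -0.0482  0.0114] [ 0.4275 -0.0488  0.0108] [0.033 0.033 0.006]
carton 3093 [ 0.4083 -0.1305  0.0206] [ 0.4088 -0.1313  0.0193] [0.046 0.04  0.009]
```

View pics/wrist_8.png

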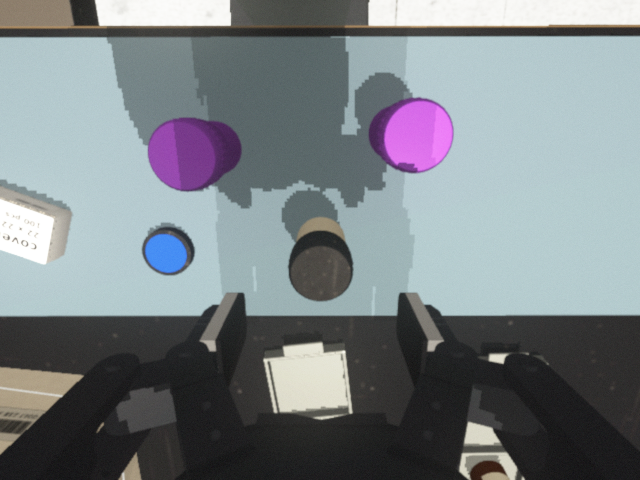

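The black cap with the cream body at (320,265) is centred. I'll grip it by the cap.

Request:
{"method": "jog_arm", "body": {"rows": [{"tx":0,"ty":-0.001,"tz":0.01,"twist":0,"jaw":0.065},{"tx":0,"ty":0,"tz":0.022,"twist":0,"jaw":0.065},{"tx":0,"ty":0,"tz":0.02,"twist":0,"jaw":0.065},{"tx":0,"ty":0,"tz":0.013,"twist":0,"jaw":0.065},{"tx":0,"ty":0,"tz":0.004,"twist":0,"jaw":0.065},{"tx":0,"ty":0,"tz":0,"twist":0,"jaw":0.065},{"tx":0,"ty":0,"tz":0,"twist":0,"jaw":0.028},{"tx":0,"ty":0,"tz":0,"twist":0,"jaw":0.028},{"tx":0,"ty":0,"tz":0,"twist":0,"jaw":0.028},{"tx":0,"ty":0,"tz":0,"twist":0,"jaw":0.028},{"tx":0,"ty":0,"tz":0,"twist":0,"jaw":0.028},{"tx":0,"ty":0,"tz":0,"twist":0,"jaw":0.028}]}}

```text
time: 14.25
eef_pos: [0.4197, 0.0559, 0.1994]
tool_rot: [-3.142, 0.001, 3.14]
contact_force: [-0.4, -0.9, 6.3]
gripper_width: 0.396
```

Request:
{"method": "jog_arm", "body": {"rows": [{"tx":0,"ty":0,"tz":-0.01,"twist":0,"jaw":0.028},{"tx":0,"ty":0,"tz":-0.02,"twist":0,"jaw":0.028},{"tx":0,"ty":0,"tz":-0.02,"twist":0,"jaw":0.028},{"tx":-0.0073,"ty":0,"tz":-0.01,"twist":0,"jaw":0.028},{"tx":-0.025,"ty":0,"tz":0,"twist":0,"jaw":0.028},{"tx":-0.035,"ty":-0.0015,"tz":0,"twist":0,"jaw":0.028},{"tx":-0.035,"ty":0,"tz":0,"twist":0,"jaw":0.028},{"tx":-0.035,"ty":0,"tz":0,"twist":0,"jaw":0.028},{"tx":-0.022,"ty":0,"tz":0,"twist":0,"jaw":0.028},{"tx":-0.012,"ty":0,"tz":0,"twist":0,"jaw":0.028},{"tx":-0.006,"ty":0,"tz":0,"twist":0,"jaw":0.028},{"tx":0,"ty":0,"tz":0,"twist":0,"jaw":0.028},{"tx":0,"ty":0,"tz":0,"twist":0,"jaw":0.028}]}}

```text
time: 15.55
eef_pos: [0.5962, 0.0541, 0.2589]
tool_rot: [-3.142, -0.001, 3.14]
contact_force: [0.2, -0.2, -1.0]
gripper_width: 0.402
```

```bash
python3 snap.py 9 wrist
```

```text
15.6 [0.5961 0.0541 0.2589] [-3.142e+00 -1.000e-03  3.140e+00] 0.3999988431773496 [ 0.01  0.62  1.63 -0.    0.89 -1.56]
```

View pics/wrist_9.png

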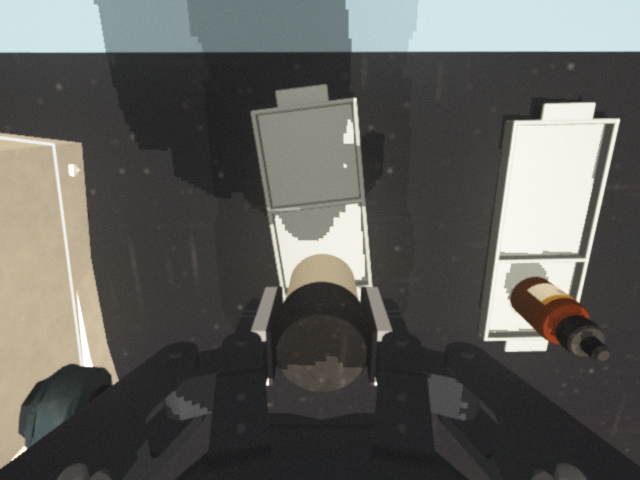

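Request:
{"method": "jog_arm", "body": {"rows": [{"tx":-0.001,"ty":0,"tz":0.01,"twist":0,"jaw":0.028},{"tx":0,"ty":0,"tz":0.02,"twist":0,"jaw":0.028},{"tx":0,"ty":0,"tz":0.015,"twist":0,"jaw":0.028},{"tx":0,"ty":0,"tz":0.007,"twist":0,"jaw":0.028},{"tx":0,"ty":0,"tz":0.003,"twist":0,"jaw":0.028},{"tx":0,"ty":0,"tz":0.001,"twist":0,"jaw":0.028},{"tx":0,"ty":0,"tz":0,"twist":0,"jaw":0.028}]}}

```text
time: 16.3
eef_pos: [0.5979, 0.0541, 0.2031]
tool_rot: [3.142, 0.001, 3.14]
contact_force: [0.5, 0.7, -0.3]
gripper_width: 0.402
```

Request:
{"method": "jog_arm", "body": {"rows": [{"tx":0,"ty":0,"tz":0.001,"twist":0,"jaw":0.028},{"tx":0,"ty":0,"tz":0.001,"twist":0,"jaw":0.028},{"tx":0,"ty":0,"tz":0,"twist":0,"jaw":0.028},{"tx":0,"ty":0,"tz":0,"twist":0,"jaw":0.065},{"tx":0,"ty":0,"tz":0,"twist":0,"jaw":0.065},{"tx":0,"ty":0,"tz":0,"twist":0,"jaw":0.065},{"tx":0,"ty":0,"tz":0,"twist":0,"jaw":0.065},{"tx":0,"ty":0,"tz":-0.01,"twist":0,"jaw":0.065},{"tx":0,"ty":0,"tz":-0.02,"twist":0,"jaw":0.065},{"tx":0,"ty":0,"tz":-0.03,"twist":0,"jaw":0.065},{"tx":0,"ty":0,"tz":-0.018,"twist":0,"jaw":0.065},{"tx":0,"ty":0,"tz":0,"twist":0,"jaw":0.065}]}}

```text
time: 17.5
eef_pos: [0.5984, 0.0541, 0.282]
tool_rot: [3.142, 0.005, 3.14]
contact_force: [-0.0, 0.4, -0.2]
gripper_width: 0.763
```

```bash
python3 snap.py 10 wrist
```

```text
17.55 [0.5979 0.0541 0.2802] [3.142e+00 3.000e-03 3.140e+00] 0.7619111090922578 [ 0.01  0.59  1.62 -0.    0.93 -1.56]
```

View pics/wrist_10.png

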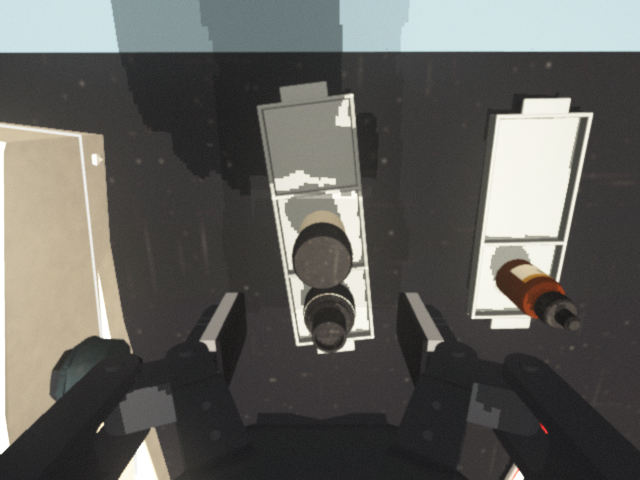

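The lens case stands in the middle cell (322,245). Next is the right-hand bottle, backing out to the front first.

Request:
{"method": "jog_arm", "body": {"rows": [{"tx":0.012,"ty":0,"tz":0,"twist":0,"jaw":0.062},{"tx":0.03,"ty":0,"tz":0,"twist":0,"jaw":0.062},{"tx":0.04,"ty":0,"tz":0,"twist":0,"jaw":0.062},{"tx":0.04,"ty":0,"tz":0,"twist":0,"jaw":0.062},{"tx":0.04,"ty":0,"tz":0,"twist":0,"jaw":0.062},{"tx":0.035,"ty":-0.015,"tz":0,"twist":0,"jaw":0.062},{"tx":0.02,"ty":-0.03,"tz":0,"twist":0,"jaw":0.062},{"tx":0.01,"ty":-0.04,"tz":0,"twist":0,"jaw":0.062},{"tx":0.005,"ty":-0.04,"tz":0,"twist":0,"jaw":0.062},{"tx":0,"ty":-0.04,"tz":0,"twist":0,"jaw":0.062},{"tx":0,"ty":-0.04,"tz":0,"twist":0,"jaw":0.062},{"tx":0,"ty":-0.04,"tz":0,"twist":0,"jaw":0.062},{"tx":0,"ty":-0.035,"tz":0,"twist":0,"jaw":0.062},{"tx":0,"ty":-0.022,"tz":0,"twist":0,"jaw":0.062},{"tx":0,"ty":-0.01,"tz":0,"twist":0,"jaw":0.062},{"tx":0,"ty":0,"tz":0,"twist":0,"jaw":0.062},{"tx":0,"ty":0,"tz":0,"twist":0,"jaw":0.062}]}}

```text
time: 19.25
eef_pos: [0.365, -0.2566, 0.2783]
tool_rot: [3.141, -0.001, 3.14]
contact_force: [-0.2, 0.7, 0.3]
gripper_width: 0.724
```

```bash
python3 snap.py 11 wrist
python3 - <<'E'
from h import *
W=cloud(np.load("wrist_11.npz"))
for n,(x,y),z0,z1 in (("botB",(.3655,-.262),.055,.08),("body",(.3655,-.262),.012,.044),("carton",(.404,-.1455),.015,.03)):
    m=(np.hypot(W[...,0]-x,W[...,1]-y)<.04)&(W[...,2]>z0)&(W[...,2]<z1);p=W[m]
    if len(p): print(n,len(p),p.mean(0).round(4),((p.max(0)+p.min(0))/2).round(4),np.ptp(p,0).round(3))
E
```

```text
19.3 [ 0.3651 -0.2564  0.2784] [ 3.141e+00 -1.000e-03  3.141e+00] 0.7268207711668246 [-0.72  0.36  2.02  0.    0.76 -2.29]
botB 964 [ 0.3637 -0.2647  0.0618] [ 0.3661 -0.2648  0.0635] [0.021 0.02  0.017]
body 1123 [ 0.3569 -0.2641  0.0351] [ 0.3626 -0.265   0.028 ] [0.023 0.029 0.032]
carton 4123 [ 0.4025 -0.1486  0.0208] [ 0.4037 -0.1474  0.0193] [0.054 0.069 0.009]
```

View pics/wrist_11.png

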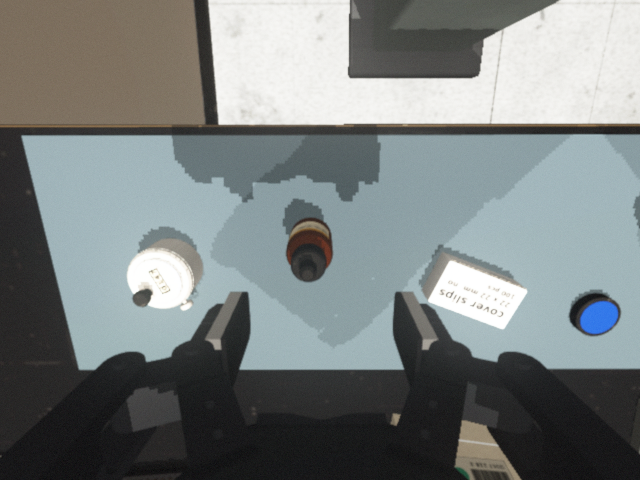

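The bottle is at (308,265), 8 mm to the left. The fingers clear the tally counter at (165,275).

Request:
{"method": "jog_arm", "body": {"rows": [{"tx":-0.001,"ty":-0.008,"tz":0.005,"twist":0,"jaw":0.062},{"tx":0,"ty":0,"tz":0.02,"twist":0,"jaw":0.062},{"tx":0,"ty":0,"tz":0.025,"twist":0,"jaw":0.062},{"tx":0,"ty":0,"tz":0.02,"twist":0,"jaw":0.062},{"tx":0,"ty":0,"tz":0.015,"twist":0,"jaw":0.062},{"tx":0,"ty":0,"tz":0.006,"twist":0,"jaw":0.062},{"tx":0,"ty":0,"tz":0,"twist":0,"jaw":0.062},{"tx":0,"ty":0,"tz":0,"twist":0,"jaw":0.02},{"tx":0,"ty":0,"tz":0,"twist":0,"jaw":0.02},{"tx":0,"ty":0,"tz":0,"twist":0,"jaw":0.02},{"tx":0,"ty":0,"tz":0,"twist":0,"jaw":0.02},{"tx":0,"ty":0,"tz":0,"twist":0,"jaw":0.02},{"tx":0,"ty":0,"tz":0,"twist":0,"jaw":0.02}]}}

```text
time: 20.6
eef_pos: [0.3664, -0.2656, 0.1887]
tool_rot: [-3.141, 0.001, 3.14]
contact_force: [-1.6, 0.7, 7.4]
gripper_width: 0.318
```

Request:
{"method": "jog_arm", "body": {"rows": [{"tx":0,"ty":0,"tz":-0.01,"twist":0,"jaw":0.02},{"tx":0,"ty":0,"tz":-0.025,"twist":0,"jaw":0.02},{"tx":0,"ty":0,"tz":-0.03,"twist":0,"jaw":0.02},{"tx":0,"ty":0.01,"tz":-0.025,"twist":0,"jaw":0.02},{"tx":0,"ty":0.03,"tz":-0.005,"twist":0,"jaw":0.02},{"tx":0,"ty":0.04,"tz":0,"twist":0,"jaw":0.02},{"tx":0,"ty":0.04,"tz":0,"twist":0,"jaw":0.02},{"tx":0,"ty":0.04,"tz":0,"twist":0,"jaw":0.02},{"tx":0,"ty":0.04,"tz":0,"twist":0,"jaw":0.02},{"tx":0,"ty":0.04,"tz":0,"twist":0,"jaw":0.02},{"tx":-0.01,"ty":0.035,"tz":0,"twist":0,"jaw":0.02},{"tx":-0.03,"ty":0.022,"tz":0,"twist":0,"jaw":0.02},{"tx":-0.036,"ty":0.011,"tz":0,"twist":0,"jaw":0.02},{"tx":-0.036,"ty":0.005,"tz":0,"twist":0,"jaw":0.02},{"tx":-0.03,"ty":0,"tz":0,"twist":0,"jaw":0.02},{"tx":-0.02,"ty":0,"tz":0,"twist":0,"jaw":0.02},{"tx":-0.01,"ty":0,"tz":0,"twist":0,"jaw":0.02},{"tx":0,"ty":0,"tz":0,"twist":0,"jaw":0.02},{"tx":0,"ty":0,"tz":0,"twist":0,"jaw":0.02}]}}

```text
time: 22.5
eef_pos: [0.5379, 0.0471, 0.2829]
tool_rot: [-3.142, -0.001, 3.14]
contact_force: [0.5, -0.5, 0.3]
gripper_width: 0.315
```

```bash
python3 snap.py 12 wrist
```

```text
22.55 [0.5378 0.0472 0.2829] [ 3.142e+00 -1.000e-03  3.140e+00] 0.3172615760376872 [ 0.    0.49  1.78  0.    0.87 -1.57]
```

View pics/wrist_12.png

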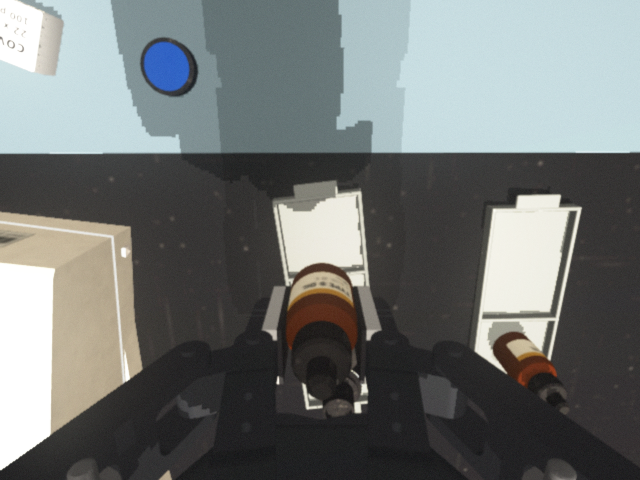

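Request:
{"method": "jog_arm", "body": {"rows": [{"tx":-0.0005,"ty":0,"tz":0.01,"twist":0,"jaw":0.02},{"tx":0,"ty":0,"tz":0.025,"twist":0,"jaw":0.02},{"tx":0,"ty":0,"tz":0.025,"twist":0,"jaw":0.02},{"tx":0,"ty":0,"tz":0.018,"twist":0,"jaw":0.02},{"tx":0,"ty":0,"tz":0.009,"twist":0,"jaw":0.02},{"tx":0,"ty":0,"tz":0.003,"twist":0,"jaw":0.02},{"tx":0,"ty":0,"tz":0.001,"twist":0,"jaw":0.02},{"tx":0,"ty":0,"tz":0,"twist":0,"jaw":0.02}]}}

```text
time: 23.35
eef_pos: [0.5394, 0.0472, 0.1923]
tool_rot: [3.142, 0.001, 3.14]
contact_force: [-0.1, 0.1, 0.7]
gripper_width: 0.32
```

Request:
{"method": "jog_arm", "body": {"rows": [{"tx":0,"ty":0,"tz":0.001,"twist":0,"jaw":0.02},{"tx":0,"ty":0,"tz":0.001,"twist":0,"jaw":0.02},{"tx":0,"ty":0,"tz":0,"twist":0,"jaw":0.02},{"tx":0,"ty":0,"tz":0,"twist":0,"jaw":0.062},{"tx":0,"ty":0,"tz":0,"twist":0,"jaw":0.062},{"tx":0,"ty":0,"tz":0,"twist":0,"jaw":0.062},{"tx":0,"ty":0,"tz":0,"twist":0,"jaw":0.062},{"tx":0,"ty":0,"tz":-0.01,"twist":0,"jaw":0.062},{"tx":0,"ty":0,"tz":-0.02,"twist":0,"jaw":0.062},{"tx":0,"ty":0,"tz":-0.03,"twist":0,"jaw":0.062},{"tx":0,"ty":0,"tz":-0.02,"twist":0,"jaw":0.062},{"tx":0,"ty":0,"tz":0,"twist":0,"jaw":0.062}]}}

```text
time: 24.55
eef_pos: [0.5399, 0.0472, 0.2729]
tool_rot: [3.142, 0.005, 3.14]
contact_force: [0.4, -0.5, -0.7]
gripper_width: 0.724
```

```bash
python3 snap.py 13 wrist
```

```text
24.6 [0.5394 0.0472 0.2712] [3.142e+00 3.000e-03 3.140e+00] 0.7287175574537347 [ 0.    0.51  1.78  0.    0.84 -1.57]
```

View pics/wrist_13.png

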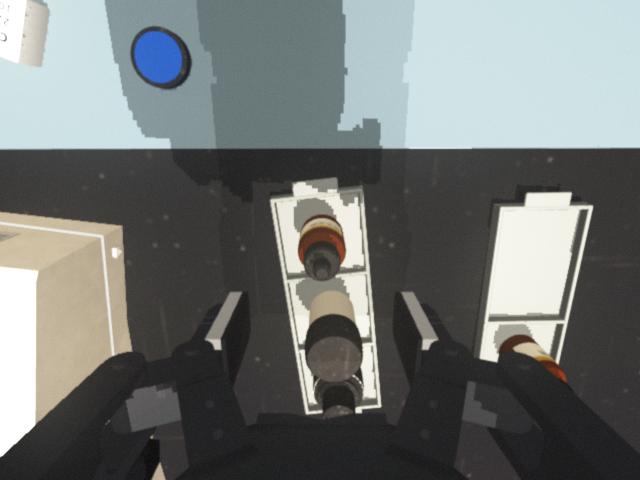

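The bottle stands in the front cell (322,245). Before picking the carton I'll measure its angle and how far the wrist reaches past the tool axis, for clearance to the right microscope's eyepieces.

```bash
python3 snap.py 14 scene top
python3 - <<'E'
from h import *; import cv2
for f in ("wrist_11","top0","scene0"):
    W=cloud(np.load(f+".npz"))
    m=(np.hypot(W[...,0]-.404,W[...,1]+.146)<.045)&(W[...,2]>.0165)&(W[...,2]<.028);p=W[m][:,:2].astype(np.float32)*1000
    r=cv2.minAreaRect(p);e=np.linalg.eigh(np.cov(p.T))[1][:,1];print(f,np.round(r[0],1),np.round(r[1],1),r[2],"pca long",np.degrees(np.arctan2(e[1],e[0])).round(1))
for cn in("scene","top"):
    W=cloud(np.load(cn+"_14.npz")).reshape(-1,3)
    t=np.array([.5394,.0472,.271])
    for z0 in np.arange(.271,.50,.025):
        m=(W[:,2]>z0)&(W[:,2]<z0+.025)&(abs(W[:,1]-t[1])<.09)&(W[:,0]>.3)&(W[:,0]<.65);p=W[m]
        if len(p)>5: print(cn,"above TCP",round(z0-t[2],3),"x ahead max",(p[:,0].max()-t[0]).round(3),"y",(p[:,1].min()-t[1]).round(3),(p[:,1].max()-t[1]).round(3))
E
```

```text
24.7 [0.539  0.0472 0.2694] [ 3.142e+00 -1.000e-03  3.140e+00] 0.7273475398571427 [ 0.    0.51  1.79  0.    0.84 -1.57]
wrist_11 [ 404.1 -147.2] [62.5 35.1] 68.10237884521484 pca long 68.2
top0 [ 402.8 -145.9] [61.5 34.8] 67.98512268066406 pca long 68.9
scene0 [ 404.2 -145.5] [64.4 35. ] 68.45638275146484 pca long 68.4
scene above TCP 0.0 x ahead max 0.032 y 0.003 0.042
scene above TCP 0.025 x ahead max 0.019 y 0.059 0.062
scene above TCP 0.05 x ahead max 0.043 y 0.059 0.069
scene above TCP 0.075 x ahead max 0.047 y -0.047 0.069
scene above TCP 0.1 x ahead max 0.045 y -0.059 0.069
scene above TCP 0.125 x ahead max 0.033 y -0.061 0.067
scene above TCP 0.15 x ahead max 0.004 y -0.06 0.064
scene above TCP 0.175 x ahead max -0.027 y -0.062 0.064
scene above TCP 0.2 x ahead max -0.052 y -0.06 0.063
scene above TCP 0.225 x ahead max -0.064 y -0.022 0.064
top above TCP 0.075 x ahead max 0.035 y -0.067 -0.061
top above TCP 0.1 x ahead max 0.042 y -0.066 0.06
top above TCP 0.125 x ahead max 0.032 y -0.064 0.062
top above TCP 0.15 x ahead max 0.002 y -0.061 0.061
top above TCP 0.175 x ahead max -0.027 y -0.061 0.061
top above TCP 0.2 x ahead max -0.058 y -0.061 0.061
top above TCP 0.225 x ahead max -0.065 y -0.058 0.041
```

View pics/scene_14.png

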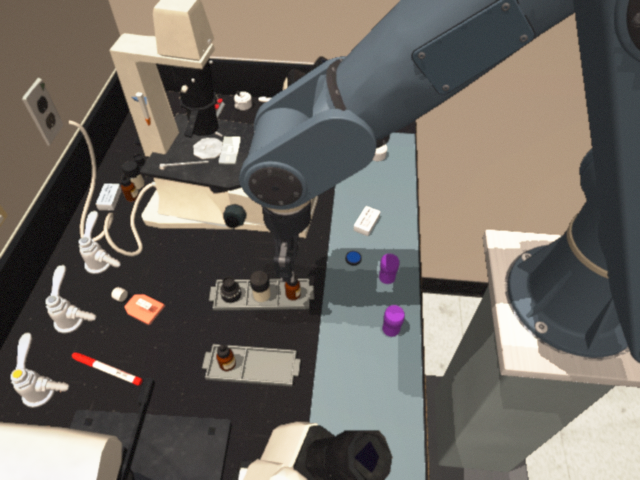

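View pics/top_14.png

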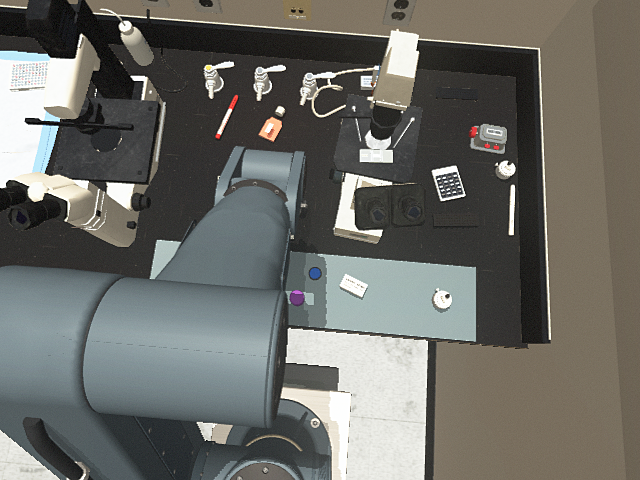

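Run:
```python
from h import *
P=np.concatenate([cloud(np.load(n+"0.npz")).reshape(-1,3) for n in("top","scene")]);P=P[np.isfinite(P).all(1)]
P=P[(P[:,0]>.43)&(P[:,1]>-.35)&(P[:,1]<0.0)&(P[:,2]>.03)&(P[:,0]<.8)]
for g in ((.404,-.146),(.3985,-.160)):
    a=np.arctan2(g[1],g[0]);q=P[:,:2]-g;r=q[:,0]*np.cos(a)+q[:,1]*np.sin(a);l=-q[:,0]*np.sin(a)+q[:,1]*np.cos(a)
    for z0,z1 in ((.03,.2),(.2,.36)):
        m=(P[:,2]>z0)&(P[:,2]<z1)
        for w in (.07,.09):
            k=m&(abs(l)<w); i=np.where(k)[0][r[k].argmin()];print(g,z0,w,"min radial",r[i].round(3),"lat",l[i].round(3),P[i].round(3))
```

```text
(0.404, -0.146) 0.03 0.07 min radial 0.103 lat 0.068 [ 0.524 -0.118  0.068]
(0.404, -0.146) 0.03 0.09 min radial 0.099 lat 0.089 [ 0.527 -0.095  0.068]
(0.404, -0.146) 0.2 0.07 min radial 0.066 lat 0.041 [ 0.481 -0.13   0.256]
(0.404, -0.146) 0.2 0.09 min radial 0.066 lat 0.041 [ 0.481 -0.13   0.256]
(0.3985, -0.16) 0.03 0.07 min radial 0.104 lat 0.067 [ 0.52  -0.137  0.072]
(0.3985, -0.16) 0.03 0.09 min radial 0.101 lat 0.089 [ 0.525 -0.115  0.034]
(0.3985, -0.16) 0.2 0.07 min radial 0.065 lat 0.059 [ 0.481 -0.13   0.256]
(0.3985, -0.16) 0.2 0.09 min radial 0.065 lat 0.059 [ 0.481 -0.13   0.256]
```

Request:
{"method": "jog_arm", "body": {"rows": [{"tx":0.012,"ty":0,"tz":0,"twist":0,"jaw":0.06},{"tx":0.03,"ty":-0.005,"tz":0,"twist":0,"jaw":0.06},{"tx":0.035,"ty":-0.015,"tz":0,"twist":0,"jaw":0.06},{"tx":0.03,"ty":-0.025,"tz":0,"twist":0,"jaw":0.06},{"tx":0.02,"ty":-0.035,"tz":0,"twist":0,"jaw":0.06},{"tx":0.0085,"ty":-0.035,"tz":0,"twist":0,"jaw":0.06},{"tx":0,"ty":-0.035,"tz":0,"twist":0,"jaw":0.06},{"tx":0,"ty":-0.025,"tz":0,"twist":0,"jaw":0.06},{"tx":0,"ty":-0.0135,"tz":0,"twist":0,"jaw":0.06},{"tx":0,"ty":-0.005,"tz":0,"twist":0,"jaw":0.06},{"tx":0,"ty":0,"tz":0,"twist":0,"jaw":0.06}]}}

```text
time: 25.8
eef_pos: [0.4033, -0.1459, 0.2693]
tool_rot: [3.141, -0.001, 3.139]
contact_force: [-0.3, 0.1, -0.2]
gripper_width: 0.702
```

Request:
{"method": "jog_arm", "body": {"rows": [{"tx":0,"ty":0,"tz":0,"twist":0.1,"jaw":0.06},{"tx":0,"ty":0,"tz":0,"twist":0.14,"jaw":0.06},{"tx":0,"ty":0,"tz":0,"twist":0.14,"jaw":0.06},{"tx":0,"ty":0,"tz":0,"twist":0.14,"jaw":0.06},{"tx":0,"ty":0,"tz":0,"twist":0.14,"jaw":0.06},{"tx":0,"ty":0,"tz":0,"twist":0.14,"jaw":0.06},{"tx":0,"ty":0,"tz":0,"twist":0.14,"jaw":0.06},{"tx":0,"ty":0,"tz":0,"twist":0.14,"jaw":0.06},{"tx":0,"ty":0,"tz":0,"twist":0.14,"jaw":0.06},{"tx":0,"ty":0,"tz":0,"twist":0.14,"jaw":0.06},{"tx":0,"ty":0,"tz":0,"twist":0.14,"jaw":0.06},{"tx":0,"ty":0,"tz":0,"twist":0.14,"jaw":0.06},{"tx":0,"ty":0,"tz":0,"twist":0.14,"jaw":0.06},{"tx":0,"ty":0,"tz":0,"twist":0.12,"jaw":0.06},{"tx":0,"ty":0,"tz":0,"twist":0.05,"jaw":0.06},{"tx":0,"ty":0,"tz":0,"twist":0,"jaw":0.06},{"tx":0,"ty":0,"tz":0,"twist":0,"jaw":0.06}]}}

```text
time: 27.5
eef_pos: [0.4034, -0.1453, 0.2696]
tool_rot: [-3.141, -0.0, 1.193]
contact_force: [-0.1, -0.4, 0.1]
gripper_width: 0.702
```

```bash
python3 snap.py 15 wrist;  python3 - <<'E'
from h import *; import cv2
for f in ("wrist_15",):
    W=cloud(np.load(f+".npz"))
    m=(np.hypot(W[...,0]-.404,W[...,1]+.146)<.045)&(W[...,2]>.0165)&(W[...,2]<.028);p=W[m][:,:2].astype(np.float32)*1000
    r=cv2.minAreaRect(p);print(f,np.round(r[0],1),np.round(r[1],1),r[2])
E
```

```text
27.55 [ 0.4034 -0.1455  0.2696] [-3.141 -0.     1.192] 0.7042919935781035 [-0.45  0.35  2.07  0.    0.72 -0.08]
wrist_15 [ 404.3 -147.3] [62.4 34.3] 68.15057373046875
```

View pics/wrist_15.png

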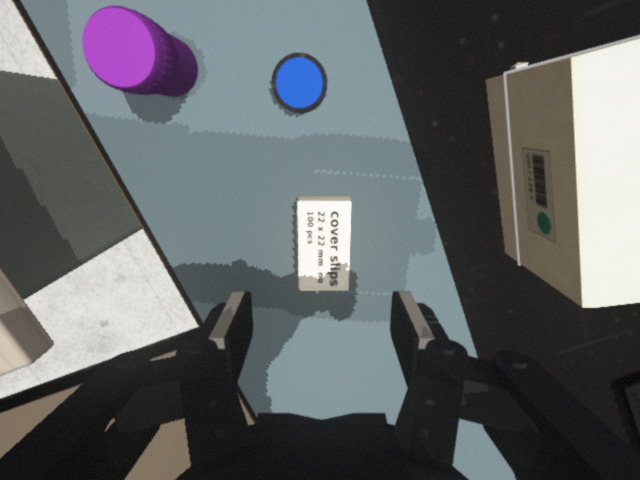

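Run:
```python
from h import *
for f,z,pts in (("wrist_12",.2829,[(272,290),(276,295),(368,290),(372,296)]),("wrist_15",.2696,[(243,294),(240,298),(402,295)])):
    W=cloud(np.load(f+".npz"))
    for u,v in pts:
        q=W[v-3:v+4,u-3:u+4].reshape(-1,3); print(f,(u,v),"tip below TCP",(z-q[:,2]).round(3).max(),np.median(z-q[:,2]).round(3))
```

```text
wrist_12 (272, 290) tip below TCP 0.283 0.282
wrist_12 (276, 295) tip below TCP nan nan
wrist_12 (368, 290) tip below TCP nan nan
wrist_12 (372, 296) tip below TCP nan nan
wrist_15 (243, 294) tip below TCP 0.268 0.161
wrist_15 (240, 298) tip below TCP 0.161 0.157
wrist_15 (402, 295) tip below TCP 0.164 0.16
```

Request:
{"method": "jog_arm", "body": {"rows": [{"tx":-0.001,"ty":0,"tz":0.01,"twist":0,"jaw":0.06},{"tx":0,"ty":0,"tz":0.02,"twist":0,"jaw":0.06},{"tx":0,"ty":0,"tz":0.025,"twist":0,"jaw":0.06},{"tx":0,"ty":0,"tz":0.02,"twist":0,"jaw":0.06},{"tx":0,"ty":0,"tz":0.01,"twist":0,"jaw":0.06},{"tx":0,"ty":0,"tz":0.005,"twist":0,"jaw":0.06},{"tx":0,"ty":0,"tz":0,"twist":0,"jaw":0.06},{"tx":0,"ty":0,"tz":0,"twist":0,"jaw":0.06}]}}

```text
time: 28.35
eef_pos: [0.4032, -0.1471, 0.1802]
tool_rot: [3.141, 0.0, 1.19]
contact_force: [1.0, 0.4, -0.3]
gripper_width: 0.704
```

```bash
python3 snap.py 16 wrist
```

```text
28.4 [ 0.4033 -0.1471  0.1804] [3.14 0.   1.19] 0.7018872915183028 [-0.46  0.54  2.1  -0.    0.5  -0.08]
```

View pics/wrist_16.png

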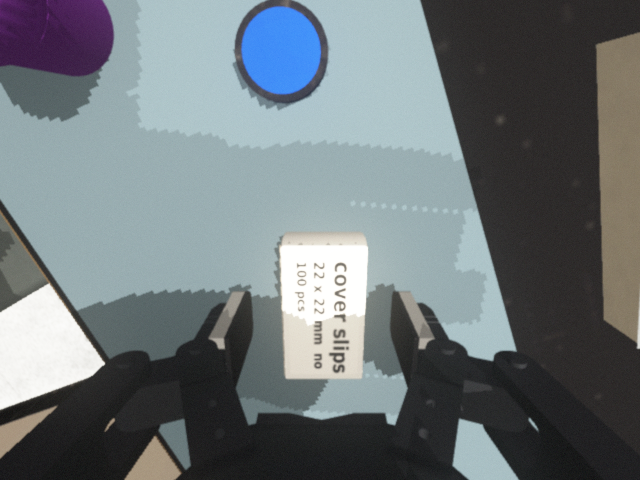

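The carton lies squarely between the pads at (324,315). Closing the fingers.

Request:
{"method": "jog_arm", "body": {"rows": [{"tx":0,"ty":0,"tz":0,"twist":0,"jaw":0.026},{"tx":0,"ty":0,"tz":0,"twist":0,"jaw":0.026},{"tx":0,"ty":0,"tz":0,"twist":0,"jaw":0.026},{"tx":0,"ty":0,"tz":0,"twist":0,"jaw":0.026},{"tx":0,"ty":0,"tz":0,"twist":0,"jaw":0.026},{"tx":0,"ty":0,"tz":0,"twist":0,"jaw":0.026},{"tx":0,"ty":0,"tz":-0.005,"twist":0,"jaw":0.026},{"tx":0,"ty":0,"tz":-0.015,"twist":0,"jaw":0.026},{"tx":0,"ty":0,"tz":-0.02,"twist":0,"jaw":0.026},{"tx":0,"ty":0,"tz":-0.025,"twist":0,"jaw":0.026},{"tx":0,"ty":0,"tz":-0.025,"twist":0,"jaw":0.026},{"tx":0,"ty":0,"tz":-0.01,"twist":0,"jaw":0.026},{"tx":0,"ty":0,"tz":0,"twist":0,"jaw":0.026},{"tx":0,"ty":0,"tz":0,"twist":0,"jaw":0.026}]}}

```text
time: 29.8
eef_pos: [0.4028, -0.1469, 0.2791]
tool_rot: [-3.141, -0.0, 1.19]
contact_force: [-0.6, 1.0, -1.0]
gripper_width: 0.383
```

```bash
python3 snap.py 17 wrist
```

```text
29.85 [ 0.4027 -0.1469  0.2788] [-3.14 -0.    1.19] 0.38311611006031265 [-0.46  0.33  2.06  0.    0.75 -0.08]
```

View pics/wrist_17.png

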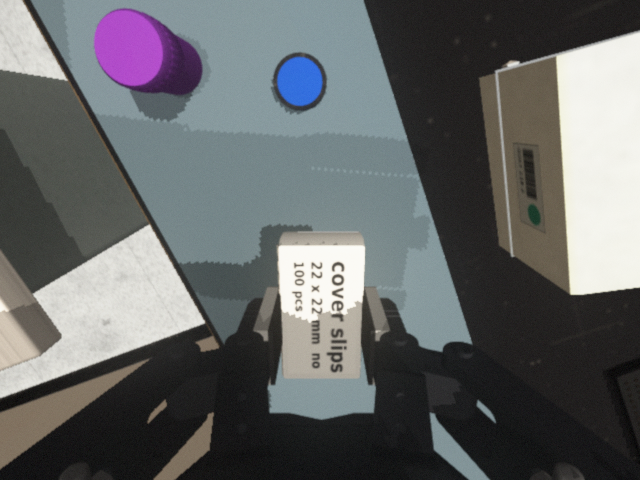

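Request:
{"method": "jog_arm", "body": {"rows": [{"tx":0,"ty":0,"tz":0,"twist":-0.1,"jaw":0.026},{"tx":0,"ty":0,"tz":0,"twist":-0.14,"jaw":0.026},{"tx":0,"ty":0,"tz":0,"twist":-0.14,"jaw":0.026},{"tx":0,"ty":0,"tz":0,"twist":-0.14,"jaw":0.026},{"tx":0,"ty":0,"tz":0,"twist":-0.14,"jaw":0.026},{"tx":0,"ty":0,"tz":0,"twist":-0.14,"jaw":0.026},{"tx":0,"ty":0,"tz":0,"twist":-0.14,"jaw":0.026},{"tx":0,"ty":0,"tz":0,"twist":-0.14,"jaw":0.026},{"tx":0,"ty":0,"tz":0,"twist":-0.14,"jaw":0.026},{"tx":0,"ty":0,"tz":0,"twist":-0.14,"jaw":0.026},{"tx":0,"ty":0,"tz":0,"twist":-0.14,"jaw":0.026},{"tx":0,"ty":0,"tz":0,"twist":-0.14,"jaw":0.026},{"tx":0,"ty":0,"tz":0,"twist":-0.14,"jaw":0.026},{"tx":0,"ty":0,"tz":0,"twist":-0.13,"jaw":0.026},{"tx":0,"ty":0,"tz":0,"twist":-0.07,"jaw":0.026},{"tx":0,"ty":0,"tz":0,"twist":0,"jaw":0.026},{"tx":0,"ty":0,"tz":0,"twist":0,"jaw":0.026}]}}

```text
time: 31.55
eef_pos: [0.4029, -0.1469, 0.279]
tool_rot: [3.141, -0.001, -3.116]
contact_force: [0.7, -0.6, -0.9]
gripper_width: 0.387
```

Request:
{"method": "jog_arm", "body": {"rows": [{"tx":0,"ty":0.012,"tz":0,"twist":0,"jaw":0.026},{"tx":0,"ty":0.03,"tz":0,"twist":0,"jaw":0.026},{"tx":0,"ty":0.035,"tz":0,"twist":0,"jaw":0.026},{"tx":0,"ty":0.035,"tz":0,"twist":0,"jaw":0.026},{"tx":0,"ty":0.035,"tz":0,"twist":0,"jaw":0.026},{"tx":0,"ty":0.035,"tz":0,"twist":0,"jaw":0.026},{"tx":0,"ty":0.035,"tz":0,"twist":0,"jaw":0.026},{"tx":0,"ty":0.035,"tz":0,"twist":0,"jaw":0.026},{"tx":-0.005,"ty":0.035,"tz":0,"twist":0,"jaw":0.026},{"tx":-0.02,"ty":0.025,"tz":0,"twist":0,"jaw":0.026},{"tx":-0.03,"ty":0.015,"tz":0,"twist":0,"jaw":0.026},{"tx":-0.035,"ty":0.01,"tz":0,"twist":0,"jaw":0.026},{"tx":-0.03,"ty":0.005,"tz":0,"twist":0,"jaw":0.026},{"tx":-0.02,"ty":0,"tz":0,"twist":0,"jaw":0.026},{"tx":-0.01,"ty":0,"tz":0,"twist":0,"jaw":0.026},{"tx":0,"ty":0,"tz":0,"twist":0,"jaw":0.026},{"tx":0,"ty":0,"tz":0,"twist":0,"jaw":0.026}]}}

```text
time: 33.25
eef_pos: [0.5424, 0.1992, 0.2794]
tool_rot: [-3.141, -0.001, -3.114]
contact_force: [0.1, 0.9, -0.9]
gripper_width: 0.385
```

```bash
python3 snap.py 18 wrist
```

```text
33.3 [0.5423 0.1992 0.2795] [-3.141e+00 -1.000e-03 -3.113e+00] 0.38185037363038826 [ 0.27  0.55  1.68  0.    0.91 -1.33]
```

View pics/wrist_18.png

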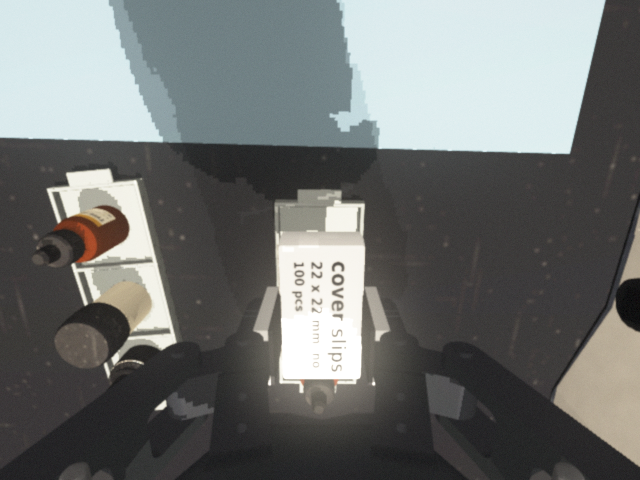

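Run:
```python
from h import *; import cv2
c=np.load("wrist_18.npz")
for u,v in ((277,202),(364,203)): print(ray(c,u,v,.01)[:2].round(4))
W=cloud(c);m=(np.hypot(W[...,0]-.542,W[...,1]-.199)<.045)&(W[...,2]>.11)&(W[...,2]<.125);p=W[m];print(p.mean(0).round(4))
q=p[:,:2].astype(np.float32)*1000;r=cv2.minAreaRect(q);print(r, np.median(p[:,2]))
```

```text
[0.5174 0.1672]
[0.5164 0.2266]
[0.5361 0.198  0.1197]
((540.2796020507812, 198.20510864257812), (63.54051208496094, 59.997108459472656), 1.8990142345428467) 0.11995206057547549
```

Request:
{"method": "jog_arm", "body": {"rows": [{"tx":-0.01,"ty":0,"tz":0,"twist":0,"jaw":0.026},{"tx":-0.0095,"ty":0,"tz":0.01,"twist":0,"jaw":0.026},{"tx":0,"ty":0,"tz":0.025,"twist":0,"jaw":0.026},{"tx":0,"ty":0,"tz":0.025,"twist":0,"jaw":0.026},{"tx":0,"ty":0,"tz":0.018,"twist":0,"jaw":0.026},{"tx":0,"ty":0,"tz":0.01,"twist":0,"jaw":0.026},{"tx":0,"ty":0,"tz":0.005,"twist":0,"jaw":0.026},{"tx":0,"ty":0,"tz":0.002,"twist":0,"jaw":0.026},{"tx":0,"ty":0,"tz":0,"twist":0,"jaw":0.026},{"tx":0,"ty":0,"tz":0,"twist":0,"jaw":0.026}]}}

```text
time: 34.3
eef_pos: [0.5631, 0.1997, 0.1855]
tool_rot: [3.141, 0.001, -3.113]
contact_force: [-0.8, 0.1, -0.0]
gripper_width: 0.388
```

```bash
python3 snap.py 19 wrist
```

```text
34.35 [0.563  0.1998 0.1854] [ 3.141e+00  1.000e-03 -3.113e+00] 0.3830564569168047 [ 0.26  0.73  1.66 -0.    0.76 -1.34]
```

View pics/wrist_19.png

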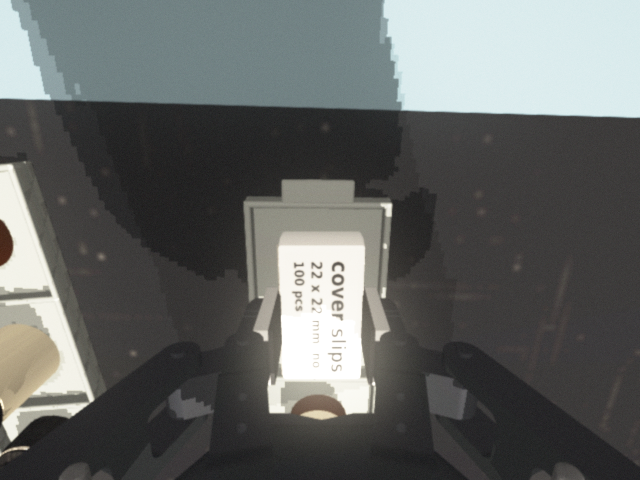

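Request:
{"method": "jog_arm", "body": {"rows": [{"tx":0.001,"ty":-0.001,"tz":0.001,"twist":0,"jaw":0.026},{"tx":0,"ty":0,"tz":0.001,"twist":0,"jaw":0.026},{"tx":0,"ty":0,"tz":0.001,"twist":0,"jaw":0.026},{"tx":0,"ty":0,"tz":0,"twist":0,"jaw":0.026},{"tx":0,"ty":0,"tz":0,"twist":0,"jaw":0.026}]}}

```text
time: 34.85
eef_pos: [0.5619, 0.1986, 0.1817]
tool_rot: [-3.142, -0.0, -3.113]
contact_force: [-0.0, -0.9, -0.4]
gripper_width: 0.382
```

Request:
{"method": "jog_arm", "body": {"rows": [{"tx":0,"ty":0,"tz":0,"twist":0,"jaw":0.055},{"tx":0,"ty":0,"tz":0,"twist":0,"jaw":0.055},{"tx":0,"ty":0,"tz":0,"twist":0,"jaw":0.055},{"tx":0,"ty":0,"tz":0,"twist":0,"jaw":0.055},{"tx":0,"ty":0,"tz":-0.01,"twist":0,"jaw":0.055},{"tx":0,"ty":0,"tz":-0.02,"twist":0,"jaw":0.055},{"tx":0,"ty":0,"tz":-0.03,"twist":0,"jaw":0.055},{"tx":0,"ty":0,"tz":-0.03,"twist":0,"jaw":0.055},{"tx":0.015,"ty":0,"tz":-0.02,"twist":0,"jaw":0.055},{"tx":0.03,"ty":0,"tz":0,"twist":0,"jaw":0.055},{"tx":0.03,"ty":0,"tz":0,"twist":0,"jaw":0.055},{"tx":0.035,"ty":0,"tz":0,"twist":0,"jaw":0.055},{"tx":0.035,"ty":0,"tz":0,"twist":0,"jaw":0.055},{"tx":0.03,"ty":0,"tz":0,"twist":0,"jaw":0.055},{"tx":0.02,"ty":0,"tz":0,"twist":0,"jaw":0.055},{"tx":0.01,"ty":0,"tz":0,"twist":0,"jaw":0.055},{"tx":0,"ty":0,"tz":0,"twist":0,"jaw":0.055}]}}

```text
time: 36.55
eef_pos: [0.3565, 0.1929, 0.2923]
tool_rot: [3.141, 0.001, -3.113]
contact_force: [0.6, -0.2, 0.9]
gripper_width: 0.646
```

```bash
python3 snap.py 20 wrist scene top
python3 - <<'E'
from h import *; import cv2
t3=np.array([.597,.0548]);a3=.115;t2=np.array([.591,.199]);a2=.028
def loc(p,t,a):
    d=p[:2]-t;return np.round([d[0]*np.cos(a)+d[1]*np.sin(a),-d[0]*np.sin(a)+d[1]*np.cos(a)],4)
W0=np.load("scene_20.npz")
for cn in("scene","top"):
  W=cloud(np.load(cn+"_20.npz"))
  for n,g,r,zr,t,a in (("oc",(.655,.061),.02,(.042,.056),t3,a3),("lens",(.597,.0545),.025,(.05,.07),t3,a3),("botB",(.539,.0475),.02,(.055,.08),t3,a3),("botA",(.6335,.2),.02,(.055,.08),t2,a2),("carton",(.561,.1985),.04,(.018,.026),t2,a2),("filt",(.427,-.048),.03,(.008,.02),t3,a3),("tally",(.389,-.363),.04,(.02,.07),t3,a3)):
    m=(np.hypot(W[...,0]-g[0],W[...,1]-g[1])<r)&(W[...,2]>zr[0])&(W[...,2]<zr[1]);p=W[m]
    if len(p)<5: print(cn,n,len(p));continue
    c=(p.max(0)+p.min(0))/2;print(cn,n,len(p),"c",c[:2].round(3),"tray",loc(c,t,a),"ztop",np.percentile(p[:,2],90).round(4))
    if n=="carton": print(cv2.minAreaRect(p[:,:2].astype(np.float32)*1000))
s=cv2.imread("pics/scene_20.png");cv2.imwrite("pics/s20c.png",cv2.resize(s[220:400,180:340],None,fx=3.3,fy=3.3,interpolation=cv2.INTER_CUBIC))
E
```

```text
36.7 [0.3579 0.193  0.292 ] [ 3.141e+00  1.000e-03 -3.114e+00] 0.6428787884133461 [ 0.38  0.27  2.11 -0.    0.76 -1.22]
scene oc 124 c [0.656 0.059] tray [ 0.0589 -0.0024] ztop 0.0493
scene lens 296 c [0.598 0.056] tray [0.0011 0.0008] ztop 0.063
scene botB 92 c [0.539 0.05 ] tray [-0.0582  0.0016] ztop 0.0694
scene botA 115 c [0.634 0.2  ] tray [ 0.0425 -0.0001] ztop 0.0699
scene carton 684 c [0.56  0.199] tray [-0.0313  0.0007] ztop 0.0227
((559.8927001953125, 198.9676971435547), (62.508548736572266, 35.288238525390625), 2.1192047595977783)
scene filt 157 c [ 0.427 -0.046] tray [-0.1808 -0.0808] ztop 0.0121
scene tally 227 c [ 0.39  -0.362] tray [-0.253  -0.3902] ztop 0.0331
top oc 64 c [0.655 0.059] tray [ 0.0577 -0.0026] ztop 0.0504
top lens 163 c [0.597 0.055] tray [-0.0002 -0.0002] ztop 0.0639
top botB 51 c [0.536 0.047] tray [-0.0612 -0.0007] ztop 0.0703
top botA 51 c [0.631 0.2  ] tray [0.0399 0.0001] ztop 0.0699
top carton 295 c [0.558 0.198] tray [-0.0325  0.    ] ztop 0.0241
((558.3621215820312, 198.23281860351562), (62.9208984375, 34.996490478515625), 0.9020383954048157)
top filt 112 c [ 0.426 -0.048] tray [-0.1816 -0.0828] ztop 0.013
top tally 261 c [ 0.389 -0.364] tray [-0.2548 -0.392 ] ztop 0.0336
```

View pics/s20c.png

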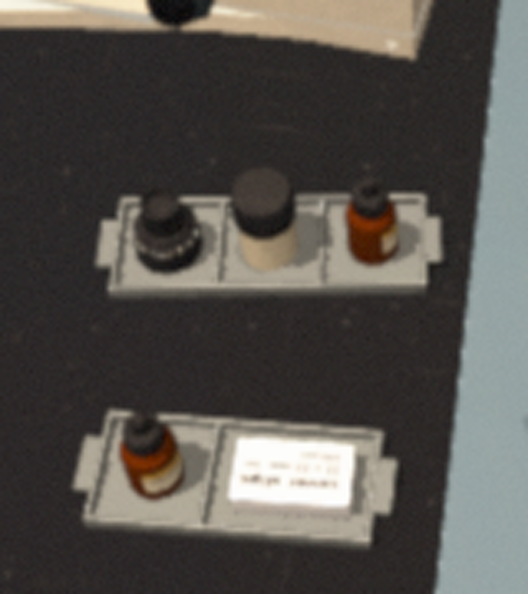

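View pics/top_20.png

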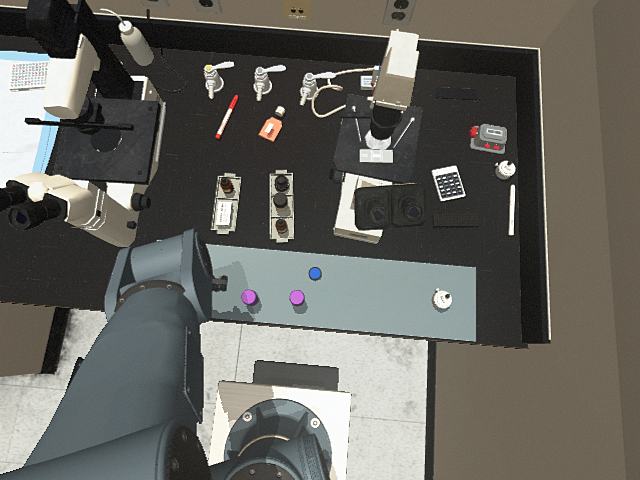

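View pics/scene_20.png

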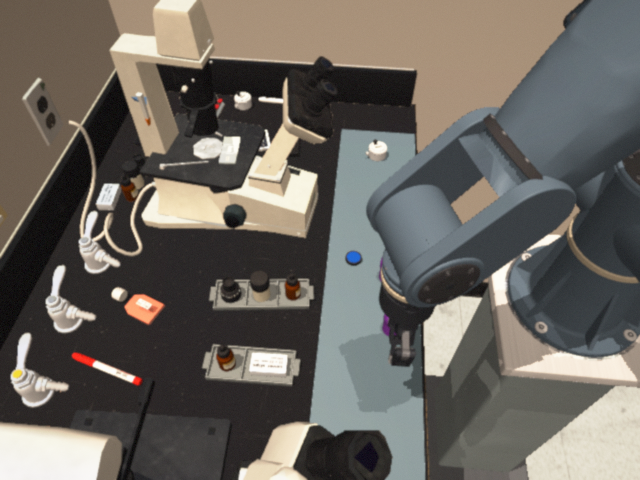

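The enlarged crop shows all five things standing or lying squarely in their cells. The filter and tally counter have not moved, and the arm is clear.

```bash
python3 -c "
from station import manip
print(manip.finish_job())"
```

```text
the job is handed in; nothing more can be done
None
```

Both kits are made up and the job is handed in, at about 36.7 s of the 138 s allowed. The hand-in reported no verdict.

- **Three-cell tray:** the eyepiece is in the back cell, the lens case in the middle and one bottle in the front.
- **Two-cell tray:** the other bottle is in the square cell and the carton lies lengthwise in the long one.

**Last checks (scene and top cameras):**
- Every item is within about 4 mm of its cell's centre in x and y; 14.5 mm is allowed.
- Top heights fit each item resting on the tray floor. The top camera read the heights up to 3 mm high on low items, including the filter, which never moved.
- The carton is within about 1° of the tray's long axis.
- The filter and the tally counter read within 2 mm of where they started, about the calibration error.
- The arm is clear of everything.

No check failed. The two cameras disagreed by up to 3 mm in position. The gripper also read 2 to 5 mm narrower than the nominal diameters on the round items, but all the grips held.

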